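Refit the input modules of a hi-fi unit and lock its bay

ROBOT

A 6-joint arm with a two-finger parallel gripper is mounted at the origin on the work surface. World frame = base frame: x ahead of the robot, y to its left, z up, the work surface at z = 0. Lengths are in mm, angles in rad, forces in N, time in s.
With the tool pointing down it reaches from about 400 to 925 mm from the base axis. Payload 12.5 kg.
Tool frame: the origin (TCP) lies midway between the tips of the shut fingers; the grasp point (between the pads) lies 19 mm behind it; z points along the fingers, y is the direction in which the jaws open and shut (so a half turn about z gives the same grasp; the last joint's range is limited). The gripper opens to 95 mm and grips with 3 to 60 N. Pads are 20 mm wide; open, the fingers measure 119 mm over their backs; the gripper's body (75 mm by 180 mm) begins 59 mm behind the grasp point.
Start: joints at [-1.42, 0.491, 1.559, -0, 1.092, -0.106], TCP at [158.764, -604.517, 214.661] pointing down, gripper open.
Joint ranges: [-3.1, 3.1], [-0.84, 2.19], [0.05, 2.79], [-1.13, 4.28], [0.06, 2.93], [-2.69, 2.69]. Speed limits (rad/s): [2.22, 2.22, 2.79, 3.14, 3.14, 3.14].

INTERFACE

Orientations are given as [roll, pitch, yaw] about the fixed x, y, z axes, in that order (R = Rz(yaw) Ry(pitch) Rx(roll)).
In Python, from cell import env gives the robot as it stands.
- The arm moves only by the tool drive_tool, never from a script. Its argument "increments" is a list of rows, each a list of 2 entries, a list of its own where there are three numbers: the shift along the tool's x, y, z as a fraction of full scale, then the turn, a rotation vector about the tool's x, y, z as a fraction of full scale. In form: [[[x, y, z], [ax, ay, az]], ...]. A call has 1 to 5 rows; each row shifts and turns the commanded pose from where the row before left it, along the tool's axes as they then stand; what a row does not reach is not made up. Full scale, the value 1, is 30 mm for a shift and 0.08 rad for a turn. A row lasts 1/12 s, in which the tool goes at most 41.7 mm and 7.16 degrees, less where a joint would pass 70% of its speed; a pose out of reach is approached as far as the arm can. A call with a number of a shift or a turn outside -1 to 1 is refused whole. A call with a gripper value outside its range is refused whole. "jaw" is the opening, from -1 (shut) to 1 (fully open), so that 0 is half open, set as the call begins (left out, the last holds). The fingers move at their own pace and stop on an object; the grip force is fixed at half the most. Time passes only in rows, so rows that do not move let the fingers close. It gives the time, the measured TCP pose, the force and the opening at its end, in the units of the state.
- env.state(): the state, without advancing time (a new reading comes with each control period).
- env.read_camera(name): name is "scene" or "top" or "wrist"; returns a dict with "pixels" (420x560x3 uint8, blue, green, red), "vertical_fov" (degrees; the focal length in pixels is half the picture's height over the tangent of half this angle, whatever the lens; pixels are square), "cx", "cy" (the principal point, pixels), "world_to_cam" (4x4, takes a point from world to camera coordinates). Camera axes: x right, y down, z forward; pixel columns grow to the right and rows downward; lengths in mm; the calibration is good to about 2 mm. A picture is of the moment at which its call begins. There is no depth.
- env.job_done(): hands the job in, once; it reports no verdict.
Trained networks look in a picture, given as the dict that the camera call returned (one of the last four; its "shot" number tells which), for a name from the list of things; names that differ only in an ending like _2 or _b are one class to them, and where a whole thing is asked for, a point or a joint stands for the part that bears it (a point fixed in the world has none). Each returns a list of dicts, best first, with "score" (0 to 1); they miss things now and then, are a little off and sometimes report something else, mostly with a low value. They report only what shows in the picture. A call takes as long as a camera call. They do not tell look-alikes from the thing itself.
- env.boxes_of(target, picture): "point" ([x, y, z] in mm, in world coordinates, good to about 4 mm: the middle of the surface that is visible of it).
- env.tip_of(target, picture): "point" ([x, y, z] in mm, in world coordinates, good to about 4 mm: a listed point, or the origin of a listed thing).
The state is a dict: "t": time; "joints": joint angles; "qvel": joint speeds; "tau": joint torques, N m; "eef_pos": TCP position; "tcp_rot": TCP orientation; "ft_force": force on the tool from outside, world axes, zero at the start; "moment": the same for the moment, N m; "opening": opening from 0.0 (shut) to 1.0 (fully open).
Only numpy, scipy, OpenCV 4.12 (cv2) and the standard library are available. Lean on these libraries where they do the work, as an engineer would, in place of code of your own. Each camera call takes 0.05 s, during which the arm holds its last target.

TASK

Put every whole input module into the open bay of the hi-fi unit, and every reject (the ones with an upper corner missing) into the grey bin. When all are sorted, slide the bay's cover fully shut, then take the slot key and turn the slotted cam latch counter-clockwise (seen from above) a quarter turn until it seats against its stop - with the key, never with the fingers - and stand the key back in its wooden holder. Leave the spray can, the metal foot and the remote control where they are.

Things in the scene. Friction and masses are not known exactly. Their poses are not given: they have to be found in the camera images.
- unit: The hi-fi unit, a fixed dark steel case 404 mm long, 222 mm wide and 70 mm high. Its origin lies on the table under the middle of its open module bay; x runs along its length, away from the robot at yaw 0. From the origin the case reaches from -101 to 303 mm in x and from -136 to +86 mm in y. The bay takes the near half; behind it is a closed deck, on which the open cover lies; a 50 mm wide strip with the latch runs along its -y side.
- bay (a point): Middle of the bay's floor, 6 mm above the table; axes as the unit's. The bay is a bare open box, inside 190 mm (x) by 160 mm (y), walls 6 mm, rim 64 mm above this floor. It holds four modules two by two, the modules' long sides along y, at x = +/-45 and y = +/-40 mm.
- cover (a joint): Opening of the aluminium sliding cover (200 x 168 x 8 mm, upper face 80 mm above the table), in m: 0 is fully shut over the bay, 0.20 fully open (to the unit's +x). It starts nearly fully open. It stays where it is left; about 2 N moves it.
- cover_grip (a point): Grip point on the cover's black upright grip plate, which is 14 mm thick (x of the unit), 60 mm wide (y) and stands 36 mm above the cover; the point is 102 mm above the table, 22 mm above the cover's upper face. It is 35 mm inside the cover's near edge and 65 mm nearer than the middle of the bay when shut.
- cam (a joint): Angle of the slotted cam latch, in rad, growing counter-clockwise seen from above: 0 open (tongue pointing to the unit's +x), pi/2 = 1.571 seated against its stop (tongue across behind the rear edge of the shut cover, so that the cover cannot slide back). Starts at 0 to 0.2. Friction 0.12 N m; it stays where it is left. The tongue meets the cover if the cover is not fully shut.
- slot (a point): Middle of the floor of the latch's slot, on the latch's axis, 78 mm above the table, at x = 112, y = -112 mm of the unit. Its axes turn with the latch: x runs along the slot, the tongue (47 mm long from the axis) points along +x. The slot is 7 mm wide, open at both ends, 34 mm long, its straight walls 10 mm high, with a 45 degree lead-in at the top about 16 mm wide. Round steel latch of 44 mm diameter.
- key: Slot key, 105 mm high, standing upright in its holder, blade down. Origin in the middle of the blade's lower edge; z up along the key; x along the blade's width. Blade 28 mm wide (x), 4 mm thick (y), 18 mm high; above it a 14 mm shaft, a 54 x 54 x 5 mm flange (52 to 57 mm above the origin) and a wooden handle 46 mm (x) by 22 mm (y, grip across this) that reaches from 57 to 105 mm above the origin. 0.12 kg.
- holder: Fixed wooden holder, 66 x 66 mm, 62 mm high, with a 38 x 38 mm square hole from above down to 4 mm above the table. Origin under its middle. The key hangs in it by its flange, which rests on its upper face.
- holder_top (a point): Middle of the holder's mouth, 62 mm above the table. With the key home, the key's origin is 52 mm below this point.
- bin: Grey open bin for rejects, fixed, 240 (x) x 126 (y) x 60 mm, walls 4 mm, floor 4 mm. Origin under its middle.
- module0: Whole input module (may be absent): light aluminium-cased block 62 (x) x 36 (y, grip across this) x 56 mm (z) with a black top plate and three brass sockets in a row on it; origin in the middle of its underside. About 0.16 kg.
- module1: Whole input module (may be absent): light aluminium-cased block 62 (x) x 36 (y, grip across this) x 56 mm (z) with a black top plate and three brass sockets in a row on it; origin in the middle of its underside. About 0.16 kg.
- module2: Whole input module (may be absent): light aluminium-cased block 62 (x) x 36 (y, grip across this) x 56 mm (z) with a black top plate and three brass sockets in a row on it; origin in the middle of its underside. About 0.16 kg.
- reject0: Reject module (may be absent): as a whole one, 62 (x) x 36 (y, grip across this) x 56 mm (z), same light metal, but with two sockets and its upper corner at the +x end missing: a step 22 mm long (x = 9 to 31 mm) and 26 mm deep, across the full width, is gone. Origin in the middle of its underside. About 0.14 kg.
- reject1: Reject module (may be absent): as a whole one, 62 (x) x 36 (y, grip across this) x 56 mm (z), same light metal, but with two sockets and its upper corner at the +x end missing: a step 22 mm long (x = 9 to 31 mm) and 26 mm deep, across the full width, is gone. Origin in the middle of its underside. About 0.14 kg.
- reject2: Reject module (may be absent): as a whole one, 62 (x) x 36 (y, grip across this) x 56 mm (z), same light metal, but with two sockets and its upper corner at the +x end missing: a step 22 mm long (x = 9 to 31 mm) and 26 mm deep, across the full width, is gone. Origin in the middle of its underside. About 0.14 kg.
- can: Bystander: bare aluminium spray can, 54 mm across, 130 mm high, origin under its middle.
- foot: Bystander: turned aluminium equipment foot, 50 mm across, 34 mm high, origin under its middle.
- remote: Bystander: black remote control, 45 x 150 x 18 mm, origin under its middle.
Mind the look-alikes: they are no part of the job. What is shaped like the module2 but blue or purple is not meant.

How it is judged (in metres and radians):
On the way, in this order (a step that is already met when the one before it is completed fails the run):
1. every whole module lies in the bay and every reject in the bin (x of module0 in the frame of bay between -0.095 and 0.095 m and y of module0 in the frame of bay between -0.08 and 0.08 m and z of module0 in the frame of bay between -0.004 and 0.06 m and x of module1 in the frame of bay between -0.095 and 0.095 m and y of module1 in the frame of bay between -0.08 and 0.08 m and z of module1 in the frame of bay between -0.004 and 0.06 m and x of module2 in the frame of bay between -0.095 and 0.095 m and y of module2 in the frame of bay between -0.08 and 0.08 m and z of module2 in the frame of bay between -0.004 and 0.06 m and x of reject0 in the frame of bin between -0.116 and 0.116 m and y of reject0 in the frame of bin between -0.059 and 0.059 m and z of reject0 in the frame of bin between 0 and 0.075 m and x of reject1 in the frame of bin between -0.116 and 0.116 m and y of reject1 in the frame of bin between -0.059 and 0.059 m and z of reject1 in the frame of bin between 0 and 0.075 m and x of reject2 in the frame of bin between -0.116 and 0.116 m and y of reject2 in the frame of bin between -0.059 and 0.059 m and z of reject2 in the frame of bin between 0 and 0.075 m), for 0.2 s.
2. the cover is fully shut (all of step 1 and value of joint cover below 0.006 m), for 0.2 s.
3. the latch is turned its quarter turn, with the key's blade in it (value of joint cam above 1.42 rad and value of joint cover below 0.006 m and horizontal distance between key and slot below 0.012 m and z of key in the frame of slot below 0.008 m), for 0.1 s.
4. the key stands in its holder again (horizontal distance between key and holder_top below 0.012 m and z of key in the frame of holder_top below -0.047 m and angle between key's own z axis and vertical below 0.12 rad), for 0.2 s.
At the end, for the whole second after the job is handed in: Every whole module (its origin) inside the bay and every reject inside the bin, cover within 6 mm of shut, latch turned at least 1.42 of its 1.571 rad, key hanging upright in its holder (within 12 mm of its middle, flange down on it to 5 mm, tilt under 0.12 rad), everything at rest (all of step 2 and all of step 4 and value of joint cam above 1.42 rad and linear speed of each of module0, module1, module2, reject0, reject1, reject2, key below 0.03 m/s); the robot touches nothing.
It fails at once if the latch is pushed with the fingers (contact force between the fingers and cam above 2 N).
It fails at once if the spray can, the metal foot or the remote control is moved more than 30 mm (distance of any of can, foot, remote from where it was at the start of the episode above 0.03 m).
Of module0, module1, module2 only 2 to 3 are there at a start; the rules pass over those that are not, and their reading is None.
Of reject0, reject1, reject2 only 2 to 3 are there at a start; the rules pass over those that are not, and their reading is None.
At some moment in a run one of module0, module1, module2, reject0, reject1, reject2 may be knocked a few centimetres aside while the robot is not near it.
It also fails if it takes over 210 s, if anything falls off the work surface, if the arm or the gripper's body presses on something with over 40 N, if the wrist force passes 120 N, or if a joint passes its speed limit or range.

## Working session

There is one attempt and no reset: what is moved stays moved. The work goes in short steps, Python scripts to look and compute and a tool call to move; the robot and the scene stay as the last step left them, time stands still between calls to the robot, and variables do not carry over. Pictures are saved under pics/ and viewed, and the job is handed in when it is done.

Besides the shell and the picture viewer there is one more tool, called after ">>>" in YAML: its name, and indented under it one key for each argument. drive_tool: Moves the arm, as the interface text tells. Its arguments: {"type":"object","properties":{"increments":{"type":"array","items":{"type":"array"}},"jaw":{"type":"number"}},"required":["increments"]}

```bash
ls -la; mkdir -p pics
cat > h.py <<'E'
import numpy as np, cv2, math
from cell import env
def shot(name,fn=None):
    p=env.read_camera(name)
    if fn: cv2.imwrite('pics/'+fn,p['pixels'])
    return p
def K(p):
    f=p['pixels'].shape[0]/2/math.tan(math.radians(p['vertical_fov'])/2); return f,p['cx'],p['cy']
def proj(p,X):
    f,cx,cy=K(p); W=np.array(p['world_to_cam']); c=W[:3,:3]@np.array(X,float)+W[:3,3]
    return np.array([f*c[0]/c[2]+cx,f*c[1]/c[2]+cy])
def back(p,u,v,z):
    f,cx,cy=K(p); W=np.array(p['world_to_cam']); R=W[:3,:3]; o=-R.T@W[:3,3]
    d=R.T@np.array([(u-cx)/f,(v-cy)/f,1.]); return o+d*(z-o[2])/d[2]
E
python3 - <<'E'
from h import *
print(env.state())
for n in ('scene','top','wrist'):
    p=shot(n,n+'0.png'); print(n,p['vertical_fov'],p['cx'],p['cy'],np.round(p['world_to_cam'],3).tolist())
E
```

```text
total 12
drwxr-xr-x  3 agent agent 4096 Dec  7 06:15 .
drwxr-xr-x 23 root  root  4096 Dec  7 06:15 ..
drwxr-xr-x  2 agent agent 4096 Dec  7 06:15 pics
{'t': 0.0, 'joints': array([-1.41961279e+00,  4.91544268e-01,  1.55946465e+00, -1.70885134e-05,
        1.09171727e+00, -1.05585592e-01]), 'qvel': array([-5.39545168e-04,  1.28363070e-03,  3.61866369e-04,  8.36309380e-04,
       -3.62472987e-03,  4.39507898e-05]), 'tau': array([-3.04962614e-04, -6.12647223e+01, -2.58182359e+01,  6.92291977e-02,
        4.82038292e-02, -1.17481432e-04]), 'eef_pos': array([ 158.71084094, -604.24723861,  214.0660224 ]), 'tcp_rot': array([-3.14046383e+00, -1.04391251e-04,  2.56776952e-01]), 'ft_force': array([1.19629905, 0.56897988, 0.17992432]), 'moment': array([ 0.02121419,  0.01492134, -0.00506282]), 'opening': 0.9982770231406279}
scene 54.09167466225632 277.7986227489122 210.80420447235448 [[0.403, 0.915, 0.017, -207.477], [0.716, -0.304, -0.629, -335.966], [-0.57, 0.266, -0.777, 1351.768], [0.0, 0.0, 0.0, 1.0]]
top 49.96734845299446 282.30523005227224 206.09779796437846 [[0.012, -1.0, -0.001, 9.29], [-0.999, -0.012, -0.031, 516.01], [0.031, 0.001, -1.0, 1137.371], [0.0, 0.0, 0.0, 1.0]]
wrist 69.47797129655058 281.579995098324 208.5076631096945 [[0.254, -0.967, -0.002, -623.948], [-0.937, -0.247, 0.248, -27.977], [-0.24, -0.061, -0.969, 391.439], [0.0, 0.0, 0.0, 1.0]]
```

View pics/top0.png

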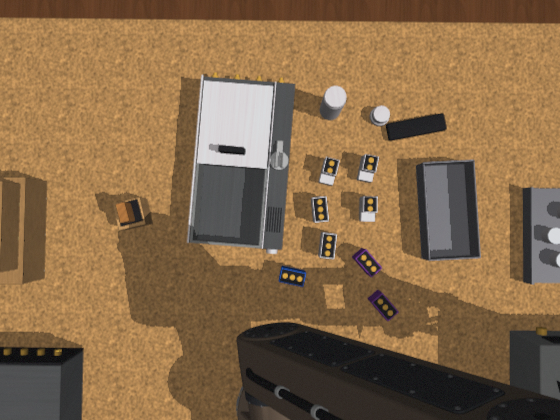

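View pics/scene0.png

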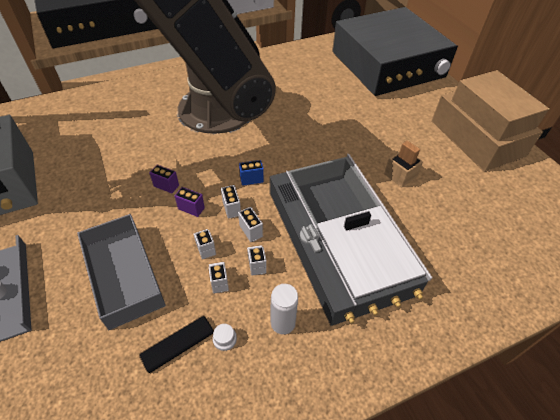

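Run:
```python
from h import *
for n in ('top','scene'):
    p=shot(n)
    for t in ('unit','bay','cover','cover_grip','slot','key','holder','holder_top','bin','module0','reject0','can','foot','remote'):
        r=env.tip_of(t,p)
        print(n,t,[(round(float(d['score']),2),np.round(d['point']).tolist(),np.round(proj(p,d['point'])).tolist(),{k:v for k,v in d.items() if k not in('score','point')}) for d in r])
print(env.state()['t'])
```

```text
top unit [(0.19, [490.0, 389.0, 58.0], [129.0, 214.0], {})]
top bay [(0.86, [522.0, 145.0, 7.0], [232.0, 203.0], {}), (0.31, [604.0, -101.0, 0.0], [328.0, 173.0], {})]Traceback (most recent call last):
  File "<stdin>", line 5, in <module>
ValueError: it knows: bay, bin, can, cover_grip, foot, holder, holder_top, key, module, reject, remote, slot, unit
```

Run:
```python
from h import *
for n in ('top','scene'):
    p=shot(n)
    for t in ('unit','bay','cover_grip','slot','key','holder','holder_top','bin','module','reject','can','foot','remote'):
        r=env.tip_of(t,p)
        print(n,t,[(round(float(d['score']),2),np.round(d['point']).tolist(),np.round(proj(p,d['point'])).tolist(),{k:v for k,v in d.items() if k not in('score','point')}) for d in r])
    if n=='top':
        im=p['pixels'][60:330,180:490]; cv2.imwrite('pics/c0.png',cv2.resize(im,None,fx=2.5,fy=2.2,interpolation=cv2.INTER_CUBIC)) if 0 else cv2.imwrite('pics/c0.png',cv2.resize(im,None,fx=2.2,fy=2.2,interpolation=cv2.INTER_CUBIC))
print(env.state()['t'])
```

```text
top unit [(0.79, [520.0, 147.0, 2.0], [231.0, 204.0], {}), (0.19, [494.0, 390.0, 11.0], [135.0, 213.0], {})]
top bay [(0.75, [520.0, 148.0, 6.0], [230.0, 204.0], {})]
top cover_grip [(0.69, [644.0, 134.0, 105.0], [232.0, 149.0], {})]
top slot [(0.57, [622.0, 26.0, 80.0], [278.0, 161.0], {})]
top key [(0.9, [494.0, 388.0, 9.0], [135.0, 213.0], {})]
top holder [(0.6, [492.0, 388.0, 2.0], [136.0, 214.0], {})]
top holder_top [(0.57, [490.0, 386.0, 58.0], [130.0, 214.0], {})]
top bin []
top module [(0.95, [345.0, -11.0, 0.0], [292.0, 273.0], {}), (0.82, [513.0, -77.0, 4.0], [319.0, 208.0], {}), (0.71, [420.0, -91.0, 0.0], [324.0, 244.0], {}), (0.63, [275.0, -233.0, 0.0], [379.0, 302.0], {}), (0.62, [380.0, -191.0, 2.0], [363.0, 261.0], {})]
top reject [(0.96, [602.0, -101.0, 2.0], [328.0, 173.0], {}), (0.89, [510.0, -197.0, -1.0], [365.0, 209.0], {}), (0.68, [614.0, -195.0, -1.0], [365.0, 169.0], {})]
top can [(0.78, [763.0, -102.0, 0.0], [329.0, 111.0], {})]
top foot [(0.8, [747.0, -228.0, -0.0], [378.0, 118.0], {}), (0.47, [419.0, -96.0, -3.0], [325.0, 244.0], {})]
top remote [(0.61, [7
[... 464 characters left out ...]
[]
scene holder_top [(0.69, [494.0, 387.0, 62.0], [405.0, 160.0], {})]
scene bin [(0.97, [508.0, -393.0, -1.0], [122.0, 274.0], {})]
scene module [(0.78, [381.0, -193.0, -3.0], [190.0, 210.0], {}), (0.78, [344.0, -5.0, 1.0], [252.0, 179.0], {}), (0.58, [510.0, -74.0, 1.0], [250.0, 231.0], {})]
scene reject [(0.86, [606.0, -95.0, -3.0], [257.0, 264.0], {}), (0.79, [613.0, -192.0, 1.0], [219.0, 280.0], {}), (0.56, [512.0, -198.0, 1.0], [203.0, 248.0], {})]
scene can [(0.86, [766.0, -100.0, -2.0], [282.0, 323.0], {})]
scene foot [(0.82, [748.0, -231.0, 2.0], [222.0, 339.0], {})]
scene remote [(0.77, [720.0, -323.0, -1.0], [176.0, 344.0], {}), (0.55, [521.0, 149.0, 2.0], [330.0, 207.0], {})]
1.7
```

View pics/c0.png

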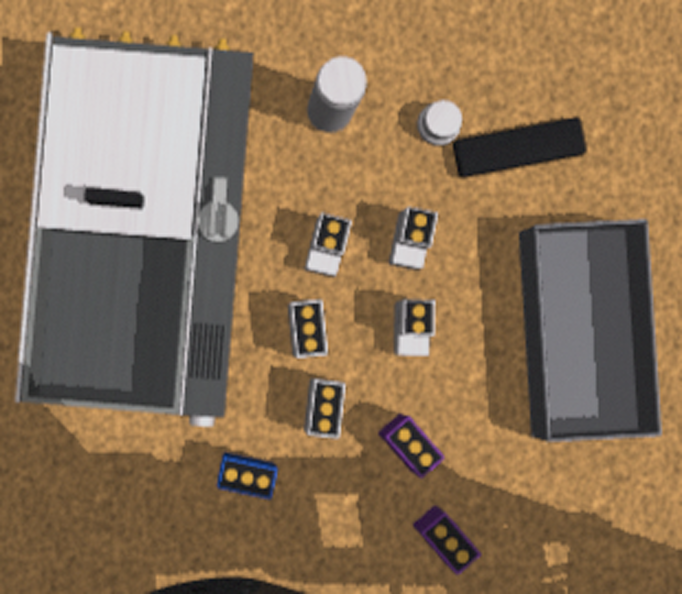

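```bash
cat >> h.py <<'E'
def sockets(p,guess,r=22,n=3,ztop=58):
    """gold blobs near the projected top of a module at guess (xy); returns world pts"""
    u,v=proj(p,[guess[0],guess[1],ztop]); im=p['pixels']; u0,v0=int(u)-r,int(v)-r
    c=cv2.resize(im[max(v0,0):v0+2*r,max(u0,0):u0+2*r],None,fx=4,fy=4,interpolation=cv2.INTER_CUBIC)
    hsv=cv2.cvtColor(c,cv2.COLOR_BGR2HSV)
    b,g,rr=[c[...,i].astype(int) for i in range(3)]
    pl=((c.max(2)<75)).astype(np.uint8)
    return c,hsv,pl
def go(x,y,z,yaw):
    """print what to drive from the present pose"""
    s=env.state(); P=s['eef_pos']; rot=s['tcp_rot']
    y0=rot[2]; d=np.array([x,y,z])-P
    from scipy.spatial.transform import Rotation as R
    M=R.from_euler('xyz',rot).as_matrix(); t=M.T@d
    dy=(yaw-y0+math.pi/2)%math.pi-math.pi/2
    # shift after the turn
    M2=R.from_euler('xyz',[math.pi,0,y0+dy]).as_matrix(); t2=M2.T@d
    print('t %.1f at %s rot %s F %s open %.2f'%(s['t'],np.round(P,1),np.round(rot,3),np.round(s['ft_force'],1),s['opening']))
    print('shift/30 now-axes',np.round(t/30,2),' after turn',np.round(t2/30,2),' turn az/0.08',round(-dy/0.08,2),'j6',round(float(s['joints'][5]),2))
E
python3 - <<'E'
from h import *
p=shot('top')
G=[(513,-76),(420,-92),(604,-98),(613,-193),(511,-198)]
tiles=[]
for g in G:
    c,_,_=sockets(p,g,24); tiles.append(cv2.resize(c,(264,264)))
tiles.append(np.zeros_like(tiles[0]))
cv2.imwrite('pics/c1.png',np.vstack([np.hstack(tiles[:3]),np.hstack(tiles[3:])]))
print(c.shape)
# pixel stats
im=p['pixels']; hsv=cv2.cvtColor(im,cv2.COLOR_BGR2HSV)
u,v=map(int,proj(p,[513,-76,58])); print(im[v-14:v+15:2,u])
E
```

```text
(192, 192, 3)
[[ 80 130 173]
 [ 68 111 145]
 [144 146 151]
 [ 58 122 155]
 [ 70 168 215]
 [ 71 167 216]
 [ 40  39  39]
 [ 59 133 172]
 [ 68 164 213]
 [ 63 139 180]
 [ 41  49  53]
 [ 63 140 180]
 [ 64 148 192]
 [ 43  59  73]
 [138 144 152]]
```

View pics/c1.png

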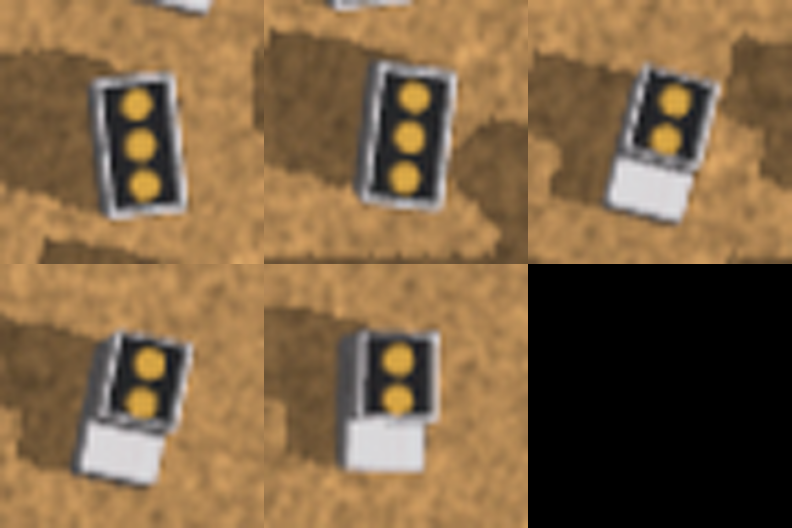

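Run:
```python
from h import *
p=shot('top')
G=dict(A=(513,-76,141,145,0.11),B=(420,-92,409-264,138,-.124),C=(604,-98,671-528,119,-.24),D=(613,-193,147,382-264,-.216),E=(511,-198,400-264,377-264,.012))
for k,(gx,gy,tu,tv,yaw) in G.items():
    u,v=proj(p,[gx,gy,58]); U=int(u)-24+(tu+.5)/5.5-.5; V=int(v)-24+(tv+.5)/5.5-.5
    X=back(p,U,V,56); off=0 if k in'AB' else 11
    # rejects: x axis points to missing end = toward robot
    print(k,np.round([X[0]-off*math.cos(yaw),X[1]-off*math.sin(yaw)],1),yaw)
# bin corners, rim z=60
for u,v in((417,163),(474,161),(480,257),(426,260)): print(np.round(back(p,u,v,60)))
im=p['pixels'][140:275,400:495]; cv2.imwrite('pics/c2.png',cv2.resize(im,None,fx=4,fy=4,interpolation=cv2.INTER_CUBIC))
go(590,-103,150,-.24)
```

```text
A [508.5 -76.9] 0.11
B [419.6 -96.5] -0.124
C [602.5 -98.6] -0.24
D [ 611.4 -195.7] -0.216
E [ 510.8 -198.8] 0.012
[ 623. -311.   60.]
[ 630. -449.   60.]
[ 397. -464.   60.]
[ 388. -333.   60.]
t 1.8 at [ 158.8 -604.5  214.6] rot [ 3.142 -0.     0.257] F [ 0.5 -0.3  0.9] open 1.00
shift/30 now-axes [ 18.15 -12.52   2.15]  after turn [  9.99 -19.65   2.15]  turn az/0.08 6.21 j6 -0.11
```

View pics/c2.png

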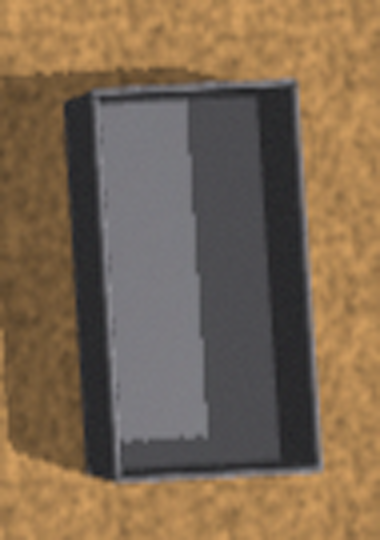

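>>> drive_tool:
  increments:
    - [[1,-1,0],[0,0,1]]
    - [[1,-1,0],[0,0,1]]
    - [[1,-1,0],[0,0,1]]
    - [[1,-1,0],[0,0,1]]
    - [[1,-1,0],[0,0,1]]
  jaw: 0.6

```text
t: 2.22
eef_pos: [290.9, -442.9, 214.9]
tcp_rot: [3.141, -0.0, -0.148]
ft_force: [1.4, -0.3, 0.5]
opening: 0.805
```

Run:
```python
from h import *
p=shot('top')
print(np.round(back(p,451.6,210.1,60)))
go(616,-197,100,-.216)
```

```text
[ 510. -395.   60.]
t 2.3 at [ 295.2 -438.8  215. ] rot [-3.14e+00 -1.00e-03 -1.54e-01] F [3.1 3.5 0.1] open 0.80
shift/30 now-axes [ 9.33 -9.6   3.86]  after turn [  8.72 -10.16   3.83]  turn az/0.08 0.77 j6 0.62
```

>>> drive_tool:
  increments:
    - [[0.9,-1,0.3],[0,0,0.78]]
    - [[0.9,-1,0.3],[0,0,0]]
    - [[0.9,-1,0.3],[0,0,0]]
    - [[0.9,-1,0.3],[0,0,0]]
    - [[0.9,-1,0.3],[0,0,0]]

```text
t: 2.68
eef_pos: [452.9, -322.1, 169.4]
tcp_rot: [3.141, -0.0, -0.206]
ft_force: [0.4, -1.2, 0.4]
opening: 0.8
```

>>> drive_tool:
  increments:
    - [[0.9,-1,0.3],[0,0,0]]
    - [[0.9,-1,0.3],[0,0,0]]
    - [[0.9,-1,0.3],[0,0,0]]
    - [[0.9,-1,0.3],[0,0,0]]
    - [[0.9,-1,0.3],[0,0,0]]

```text
t: 3.1
eef_pos: [615.8, -202.6, 124.2]
tcp_rot: [3.141, -0.0, -0.205]
ft_force: [0.1, -0.8, -0.2]
opening: 0.798
```

Run:
```python
from h import *
p=shot('wrist','w1.png')
p=shot('wrist')
for t in('reject','module'):
  print(t,[(round(float(d['score']),2),np.round(d['point']).tolist()) for d in env.tip_of(t,p)])
go(616,-197,16,-.216)
```

```text
reject [(0.92, [510.0, -196.0, -0.0]), (0.88, [611.0, -199.0, -4.0]), (0.76, [607.0, -104.0, -2.0])]
module [(0.63, [508.0, -77.0, -5.0]), (0.17, [750.0, -229.0, 4.0])]
t 3.3 at [ 614.6 -203.3  124. ] rot [ 3.142e+00  1.000e-03 -2.030e-01] F [ 0.2 -0.9 -0.4] open 0.80
shift/30 now-axes [ 0.01 -0.22  3.6 ]  after turn [ 0.   -0.22  3.6 ]  turn az/0.08 0.16 j6 1.35
```

View pics/w1.png

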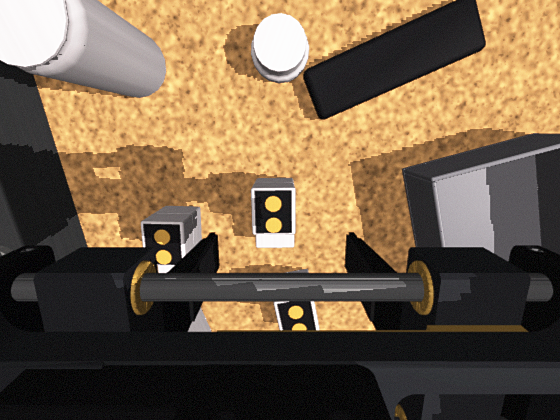

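>>> drive_tool:
  increments:
    - [[0,-0.15,0.9],[0,0,0.15]]
    - [[0,0,0.9],[0,0,0]]
    - [[0,0,0.9],[0,0,0]]
    - [[0,0,0.9],[0,0,0]]
    - [[0,0,0],[0,0,0]]

```text
t: 3.72
eef_pos: [612.2, -200.1, 12.7]
tcp_rot: [-3.14, 0.006, -0.219]
ft_force: [-1.1, 0.2, -1.0]
opening: 0.798
```

>>> drive_tool:
  increments:
    - [[0,0,0],[0,0,0]]
    - [[0,0,0],[0,0,0]]
    - [[0,0,0],[0,0,0]]
    - [[0,0,0],[0,0,0]]
    - [[0,0,0],[0,0,0]]
  jaw: -1

```text
t: 4.13
eef_pos: [615.7, -200.0, 18.0]
tcp_rot: [3.141, -0.002, -0.218]
ft_force: [0.2, 0.2, 0.3]
opening: 0.507
```

>>> drive_tool:
  increments:
    - [[0,0,-0.8],[0,0,0]]
    - [[0,0,-1],[0,0,0]]
    - [[0,0,-1],[0,0,0]]
    - [[0,0,-1],[0,0,0]]
    - [[0,0,-1],[0,0,0]]

```text
t: 4.55
eef_pos: [615.1, -199.6, 162.8]
tcp_rot: [3.141, -0.001, -0.217]
ft_force: [0.5, 0.5, -0.1]
opening: 0.158
```

Run:
```python
from h import *
go(585,-390,24,.07)
```

```text
t 4.5 at [ 615.1 -199.6  162.8] rot [ 3.141e+00 -1.000e-03 -2.170e-01] F [ 0.5  0.5 -0.1] open 0.16
shift/30 now-axes [0.39 6.41 4.63]  after turn [-1.45  6.26  4.63]  turn az/0.08 -3.59 j6 1.37
```

>>> drive_tool:
  increments:
    - [[0,0,0],[0,0,0]]
    - [[0,0,0],[0,0,0]]
    - [[0,0,0],[0,0,0]]
    - [[0,0,0],[0,0,0]]
    - [[0,0,0],[0,0,0]]
  jaw: 0.6

```text
t: 4.97
eef_pos: [614.8, -199.6, 159.4]
tcp_rot: [-3.141, 0.002, -0.218]
ft_force: [0.1, -0.4, -0.5]
opening: 0.449
```

Run:
```python
from h import *
p=shot('wrist','w2.png')
for t in('reject','module'):
  print(t,[(round(float(d['score']),2),np.round(d['point']).tolist()) for d in env.tip_of(t,p)])
go(616,-197,16,-.216)
```

```text
reject [(0.76, [610.0, -195.0, -5.0]), (0.58, [604.0, -102.0, 3.0]), (0.58, [510.0, -200.0, 2.0])]
module []
t 5.1 at [ 615.  -199.7  159.8] rot [-3.141e+00  1.000e-03 -2.180e-01] F [-0.5 -0.9  0.3] open 0.58
shift/30 now-axes [ 0.02 -0.09  4.79]  after turn [ 0.01 -0.09  4.79]  turn az/0.08 -0.02 j6 1.37
```

View pics/w2.png

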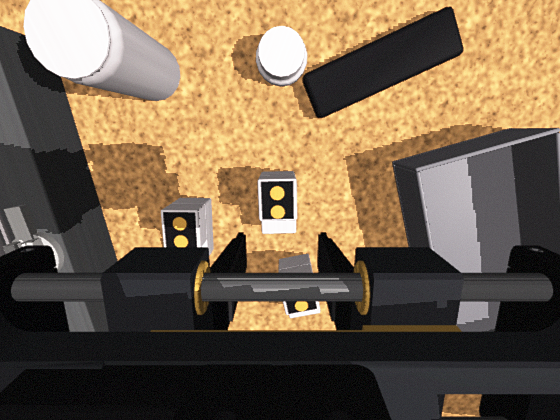

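Reject D is undisturbed (at pixel 278,205); the lift came too early. Descend again, and wait longer for the grip.

>>> drive_tool:
  increments:
    - [[0,-0.1,1],[0,0,0]]
    - [[0,0,1],[0,0,0]]
    - [[0,0,1],[0,0,0]]
    - [[0,0,1],[0,0,0]]
    - [[0,0,0.8],[0,0,0]]
  jaw: 0.3

```text
t: 5.53
eef_pos: [615.2, -196.5, 14.2]
tcp_rot: [-3.141, 0.002, -0.218]
ft_force: [0.2, -0.6, -0.2]
opening: 0.649
```

>>> drive_tool:
  increments:
    - [[0,0,0],[0,0,0]]
    - [[0,0,0],[0,0,0]]
    - [[0,0,0],[0,0,0]]
    - [[0,0,0],[0,0,0]]
    - [[0,0,0],[0,0,0]]
  jaw: -1

```text
t: 5.95
eef_pos: [616.7, -197.1, 18.4]
tcp_rot: [3.141, -0.003, -0.218]
ft_force: [0.3, 1.4, 4.6]
opening: 0.376
```

>>> drive_tool:
  increments:
    - [[0,0,0],[0,0,0]]
    - [[0,0,0],[0,0,0]]
    - [[0,0,0],[0,0,0]]

```text
t: 6.2
eef_pos: [616.7, -197.1, 18.4]
tcp_rot: [3.141, -0.003, -0.218]
ft_force: [-0.7, 0.8, 7.6]
opening: 0.38
```

>>> drive_tool:
  increments:
    - [[0,0,-1],[0,0,0]]
    - [[0,0,-1],[0,0,0]]
    - [[0,0,-1],[0,0,-0.9]]
    - [[0,0,-1],[0,0,-0.9]]
    - [[0,0,0],[0,0,-0.9]]

```text
t: 6.62
eef_pos: [617.9, -197.6, 143.3]
tcp_rot: [3.138, -0.008, 0.002]
ft_force: [-0.3, -0.7, -0.4]
opening: 0.38
```

>>> drive_tool:
  increments:
    - [[0,1,0],[0,0,-0.9]]
    - [[-0.3,1,0],[0,0,0]]
    - [[-0.3,1,0],[0,0,0]]
    - [[-0.3,1,0],[0,0,0]]
    - [[-0.3,1,0],[0,0,0]]

```text
t: 7.03
eef_pos: [587.8, -350.3, 137.3]
tcp_rot: [3.141, -0.0, 0.071]
ft_force: [0.1, 0.7, -2.3]
opening: 0.378
```

Run:
```python
from h import *
go(587,-389,27,.07)
```

```text
t 7.0 at [ 587.8 -350.3  137.3] rot [ 3.141 -0.     0.071] F [ 0.1  0.7 -2.3] open 0.38
shift/30 now-axes [-0.12  1.28  3.68]  after turn [-0.12  1.28  3.68]  turn az/0.08 0.01 j6 0.87
```

>>> drive_tool:
  increments:
    - [[-0.1,0.6,0],[0,0,0]]
    - [[0,0.6,0.7],[0,0,0]]
    - [[0,0,1],[0,0,0]]
    - [[0,0,1],[0,0,0]]
    - [[0,0,0.9],[0,0,0]]

```text
t: 7.45
eef_pos: [587.7, -385.1, 27.4]
tcp_rot: [-3.142, 0.0, 0.07]
ft_force: [0.1, 0.7, -1.7]
opening: 0.374
```

>>> drive_tool:
  increments:
    - [[0,0,0],[0,0,0]]
    - [[0,0,0],[0,0,0]]
    - [[0,0,0],[0,0,0]]
    - [[0,0,0],[0,0,0]]
    - [[0,0,0],[0,0,0]]
  jaw: 0.2

```text
t: 7.87
eef_pos: [588.7, -385.6, 30.8]
tcp_rot: [3.139, -0.002, 0.071]
ft_force: [-0.6, -0.2, -0.3]
opening: 0.593
```

>>> drive_tool:
  increments:
    - [[0,0,-1],[0,0,0]]
    - [[0,0,-1],[0,0,0]]
    - [[0,0,-1],[0,0,0]]
    - [[0,0,-1],[0,0,0]]
  jaw: 0.4

```text
t: 8.2
eef_pos: [588.0, -385.1, 151.5]
tcp_rot: [3.14, -0.001, 0.07]
ft_force: [0.1, -0.2, 0.0]
opening: 0.69
```

Run:
```python
from h import *
p=shot('top','t2.png')
for t in('reject','module'):
  print(t,[(round(float(d['score']),2),np.round(d['point']).tolist()) for d in env.tip_of(t,p)])
go(516,-199,130,.012)
```

```text
reject [(0.96, [512.0, -198.0, -1.0]), (0.59, [582.0, -384.0, 0.0]), (0.55, [603.0, -96.0, 2.0])]
module [(0.62, [494.0, 387.0, -2.0]), (0.57, [508.0, -78.0, 1.0]), (0.53, [345.0, -9.0, -0.0]), (0.46, [421.0, -92.0, -1.0]), (0.43, [582.0, -384.0, 3.0])]
t 8.3 at [ 588.9 -385.8  152.7] rot [ 3.137 -0.005  0.07 ] F [-0.3  0.8 -0.5] open 0.70
shift/30 now-axes [-1.99 -6.39  0.72]  after turn [-2.35 -6.26  0.76]  turn az/0.08 0.73 j6 0.83
```

View pics/t2.png

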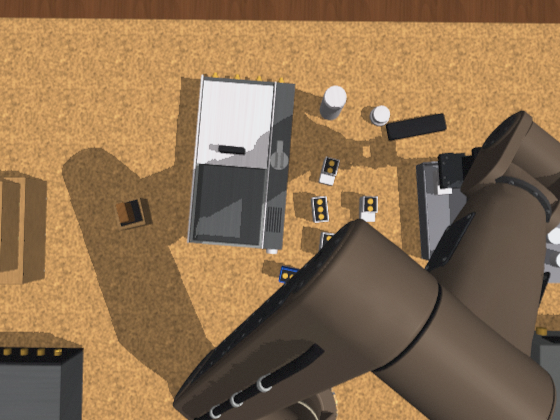

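>>> drive_tool:
  increments:
    - [[-0.4,-1,0],[0,0,0.73]]
    - [[-0.4,-1,0],[0,0,0]]
    - [[-0.4,-1,0],[0,0,0]]
    - [[-0.4,-1,0],[0,0,0]]
    - [[-0.4,-1,0.5],[0,0,0]]
  jaw: 0.4

```text
t: 8.77
eef_pos: [524.2, -235.7, 135.1]
tcp_rot: [3.14, -0.003, 0.012]
ft_force: [1.3, -1.1, -0.5]
opening: 0.702
```

>>> drive_tool:
  increments:
    - [[-0.3,-1,0.5],[0,0,0]]
    - [[0,-0.3,0.5],[0,0,0]]
    - [[0,0,0],[0,0,0]]

```text
t: 9.02
eef_pos: [513.2, -195.1, 101.4]
tcp_rot: [-3.139, 0.004, 0.014]
ft_force: [-0.0, 0.4, -0.4]
opening: 0.701
```

Run:
```python
from h import *
p=shot('wrist')
for t in('reject',):
  print(t,[(round(float(d['score']),2),np.round(d['point']).tolist()) for d in env.tip_of(t,p)])
go(516,-199,15,.012)
```

```text
reject [(0.96, [605.0, -99.0, 0.0]), (0.91, [581.0, -385.0, -1.0]), (0.69, [510.0, -198.0, 1.0])]
t 9.1 at [ 515.1 -197.9  103.6] rot [-3.142  0.     0.013] F [ 0.5 -0.7  0.4] open 0.70
shift/30 now-axes [0.03 0.04 2.95]  after turn [0.03 0.04 2.95]  turn az/0.08 0.01 j6 1.07
```

>>> drive_tool:
  increments:
    - [[0,0,1],[0,0,0]]
    - [[0,0,1],[0,0,0]]
    - [[0,0,0.9],[0,0,0]]
    - [[0,0,0],[0,0,0]]

```text
t: 9.45
eef_pos: [513.7, -198.3, 13.3]
tcp_rot: [-3.139, 0.004, 0.011]
ft_force: [-0.7, 0.7, -0.7]
opening: 0.702
```

>>> drive_tool:
  increments:
    - [[0,0,0],[0,0,0]]
    - [[0,0,0],[0,0,0]]
    - [[0,0,0],[0,0,0]]
    - [[0,0,0],[0,0,0]]
    - [[0,0,0],[0,0,0]]
  jaw: -1

```text
t: 9.87
eef_pos: [515.4, -198.1, 17.9]
tcp_rot: [3.141, -0.002, 0.012]
ft_force: [0.1, 3.2, 1.5]
opening: 0.407
```

>>> drive_tool:
  increments:
    - [[0,0,0],[0,0,0]]
    - [[0,0,0],[0,0,0]]
    - [[0,0,0],[0,0,0]]

```text
t: 10.12
eef_pos: [515.3, -198.0, 17.7]
tcp_rot: [3.141, -0.001, 0.012]
ft_force: [-1.4, 0.0, 7.9]
opening: 0.376
```

>>> drive_tool:
  increments:
    - [[0,0,-1],[0,0,0]]
    - [[0,0,-1],[0,0,0]]
    - [[0,0,-1],[0,0,0]]
    - [[0,0,-1],[0,0,0]]
    - [[0,1,0],[0,0,-0.75]]

```text
t: 10.53
eef_pos: [516.8, -225.7, 142.4]
tcp_rot: [3.138, -0.006, 0.074]
ft_force: [1.9, 0.1, -1.5]
opening: 0.378
```

Run:
```python
from h import *
go(510,-392,27,.07)
```

```text
t 10.5 at [ 516.8 -225.7  142.4] rot [ 3.138 -0.006  0.074] F [ 1.9  0.1 -1.5] open 0.38
shift/30 now-axes [-0.66  5.5   3.86]  after turn [-0.61  5.51  3.85]  turn az/0.08 0.05 j6 0.97
```

>>> drive_tool:
  increments:
    - [[-0.15,1,0],[0,0,0]]
    - [[-0.15,1,0],[0,0,0]]
    - [[-0.15,1,0],[0,0,0]]
    - [[-0.15,1,0],[0,0,0]]
    - [[0,1,0],[0,0,0]]

```text
t: 10.95
eef_pos: [507.3, -380.0, 137.0]
tcp_rot: [-3.142, 0.0, 0.072]
ft_force: [0.8, 0.5, -1.0]
opening: 0.38
```

>>> drive_tool:
  increments:
    - [[0,0.5,0.7],[0,0,0]]
    - [[0,0,1],[0,0,0]]
    - [[0,0,1],[0,0,0]]
    - [[0,0,1],[0,0,0]]
    - [[0,0,0],[0,0,0]]

```text
t: 11.37
eef_pos: [507.8, -392.8, 21.4]
tcp_rot: [-3.138, 0.003, 0.072]
ft_force: [0.2, -0.3, -0.8]
opening: 0.371
```

>>> drive_tool:
  increments:
    - [[0,0,0],[0,0,0]]
    - [[0,0,0],[0,0,0]]
    - [[0,0,0],[0,0,0]]
    - [[0,0,0],[0,0,0]]
    - [[0,0,0],[0,0,0]]
  jaw: 0.2

```text
t: 11.78
eef_pos: [509.6, -393.8, 26.9]
tcp_rot: [3.14, -0.001, 0.072]
ft_force: [-0.1, -0.2, 0.1]
opening: 0.596
```

>>> drive_tool:
  increments:
    - [[0,0,-1],[0,0,0]]
    - [[0,0,-1],[0,0,0]]
    - [[0,0,-1],[0,0,0]]
    - [[0,0,-1],[0,0,0]]
  jaw: 0.4

```text
t: 12.12
eef_pos: [509.1, -393.5, 147.7]
tcp_rot: [3.141, -0.0, 0.072]
ft_force: [-0.1, 0.4, -0.6]
opening: 0.696
```

Run:
```python
from h import *
p=shot('top','t3.png')
for t in('reject','module'):
  print(t,[(round(float(d['score']),2),np.round(d['point']).tolist()) for d in env.tip_of(t,p)])
go(608,-101,100,-.24)
```

```text
reject [(0.64, [603.0, -95.0, 1.0]), (0.59, [584.0, -385.0, 6.0]), (0.44, [501.0, -392.0, 5.0])]
module [(0.96, [511.0, -77.0, 2.0]), (0.61, [343.0, -14.0, -1.0])]
t 12.3 at [ 510.  -394.2  148.7] rot [ 3.138 -0.004  0.072] F [ 0.1  1.  -0.4] open 0.70
shift/30 now-axes [ 3.96 -9.52  1.6 ]  after turn [  0.85 -10.27   1.62]  turn az/0.08 3.9 j6 0.74
```

View pics/t3.png

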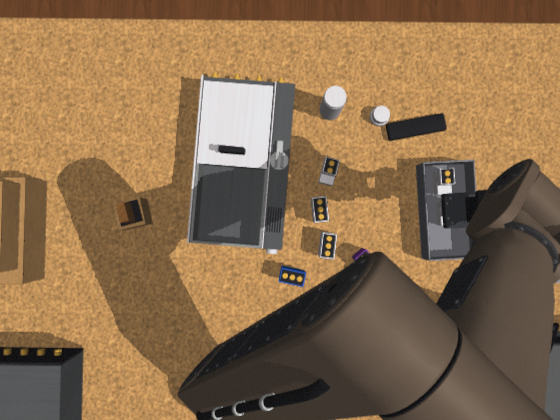

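>>> drive_tool:
  increments:
    - [[0.5,-1,0],[0,0,0.98]]
    - [[0.5,-1,0],[0,0,0.98]]
    - [[0.3,-1,0],[0,0,0.98]]
    - [[0.3,-1,0],[0,0,0.98]]
    - [[0.1,-1,0],[0,0,0]]

```text
t: 12.68
eef_pos: [572.8, -245.4, 144.7]
tcp_rot: [-3.141, 0.001, -0.247]
ft_force: [0.5, -0.1, 0.3]
opening: 0.701
```

>>> drive_tool:
  increments:
    - [[0.1,-1,0.3],[0,0,0]]
    - [[0.1,-1,0.3],[0,0,0]]
    - [[0,-1,0.3],[0,0,0]]
    - [[0,-1,0.5],[0,0,0]]
    - [[0,-0.7,0],[0,0,0]]

```text
t: 13.1
eef_pos: [610.8, -108.8, 100.3]
tcp_rot: [-3.141, 0.005, -0.241]
ft_force: [0.9, 0.4, -0.4]
opening: 0.702
```

Run:
```python
from h import *
p=shot('wrist','w3.png')
for t in('reject',):
  print(t,[(round(float(d['score']),2),np.round(d['point']).tolist()) for d in env.tip_of(t,p)])
go(608,-100,16,-.24)
```

```text
reject [(0.68, [605.0, -100.0, 0.0])]
t 13.2 at [ 611.8 -108.4  102.1] rot [-3.141e+00  3.000e-03 -2.380e-01] F [ 0.6 -0.8 -0.1] open 0.70
shift/30 now-axes [-0.18 -0.24  2.87]  after turn [-0.19 -0.24  2.87]  turn az/0.08 0.02 j6 1.53
```

>>> drive_tool:
  increments:
    - [[-0.15,-0.25,1],[0,0,0]]
    - [[0,0,1],[0,0,0]]
    - [[0,0,0.85],[0,0,0]]
    - [[0,0,0],[0,0,0]]

```text
t: 13.53
eef_pos: [606.8, -103.3, 13.5]
tcp_rot: [-3.142, 0.007, -0.242]
ft_force: [-0.2, 0.2, 0.9]
opening: 0.702
```

>>> drive_tool:
  increments:
    - [[0,0,0],[0,0,0]]
    - [[0,0,0],[0,0,0]]
    - [[0,0,0],[0,0,0]]
    - [[0,0,0],[0,0,0]]
    - [[0,0,0],[0,0,0]]
  jaw: -1

```text
t: 13.95
eef_pos: [610.1, -103.4, 19.4]
tcp_rot: [3.142, -0.002, -0.242]
ft_force: [-0.1, 1.4, 0.7]
opening: 0.406
```

>>> drive_tool:
  increments:
    - [[0,0,0],[0,0,0]]
    - [[0,0,0],[0,0,0]]
    - [[0,0,0],[0,0,0]]

```text
t: 14.2
eef_pos: [610.0, -103.4, 19.2]
tcp_rot: [3.141, -0.002, -0.242]
ft_force: [-1.0, 0.3, 7.0]
opening: 0.374
```

>>> drive_tool:
  increments:
    - [[0,0,-1],[0,0,0]]
    - [[0,0,-1],[0,0,0]]
    - [[0,0,-1],[0,0,0]]
    - [[0,0,-1],[0,0,0]]
    - [[0,1,-0.5],[0,0,0]]

```text
t: 14.62
eef_pos: [603.8, -129.6, 157.0]
tcp_rot: [-3.141, -0.004, -0.238]
ft_force: [0.5, -0.5, -1.3]
opening: 0.372
```

Run:
```python
from h import *
go(431,-398,27,.07)
```

```text
t 14.6 at [ 603.8 -129.6  157. ] rot [-3.141 -0.004 -0.238] F [ 0.5 -0.5 -1.3] open 0.37
shift/30 now-axes [-3.51 10.06  4.31]  after turn [-6.37  8.52  4.33]  turn az/0.08 -3.85 j6 1.49
```

>>> drive_tool:
  increments:
    - [[0,1,0],[0,0,-0.98]]
    - [[-0.2,1,0],[0,0,-0.98]]
    - [[-0.4,1,0],[0,0,-0.98]]
    - [[-0.6,1,0],[0,0,-0.9]]
    - [[-0.8,1,0],[0,0,0]]

```text
t: 15.03
eef_pos: [529.1, -281.3, 153.3]
tcp_rot: [3.141, -0.0, 0.071]
ft_force: [0.0, -0.5, -2.3]
opening: 0.379
```

>>> drive_tool:
  increments:
    - [[-0.8,1,0],[0,0,0]]
    - [[-0.8,1,0],[0,0,0]]
    - [[-0.8,1,0],[0,0,0]]
    - [[-0.8,0.5,0],[0,0,0]]

```text
t: 15.37
eef_pos: [439.5, -394.3, 153.3]
tcp_rot: [3.14, -0.0, 0.064]
ft_force: [-0.2, 0.1, -0.6]
opening: 0.373
```

Run:
```python
from h import *
p=shot('top')
go(431,-398,27,.07)
```

```text
t 15.4 at [ 436.2 -395.6  153.1] rot [3.141e+00 1.000e-03 6.300e-02] F [-0.7 -2.2 -1.7] open 0.38
shift/30 now-axes [-0.17  0.07  4.2 ]  after turn [-0.18  0.07  4.2 ]  turn az/0.08 -0.09 j6 0.66
```

>>> drive_tool:
  increments:
    - [[0.05,0.05,1],[0,0,0]]
    - [[0,0,1],[0,0,0]]
    - [[0,0,1],[0,0,0]]
    - [[0,0,1],[0,0,0]]
    - [[0,0,0.15],[0,0,0]]

```text
t: 15.83
eef_pos: [440.8, -391.2, 24.6]
tcp_rot: [-3.137, 0.004, 0.066]
ft_force: [-0.6, 0.6, -1.2]
opening: 0.379
```

>>> drive_tool:
  increments:
    - [[0,0,0],[0,0,0]]
    - [[0,0,0],[0,0,0]]
    - [[0,0,0],[0,0,0]]
    - [[0,0,0],[0,0,0]]
    - [[0,0,0],[0,0,0]]
  jaw: 0.2

```text
t: 16.25
eef_pos: [442.9, -393.3, 30.1]
tcp_rot: [3.14, -0.001, 0.066]
ft_force: [-0.5, -0.2, -0.4]
opening: 0.591
```

>>> drive_tool:
  increments:
    - [[0,0,-1],[0,0,0]]
    - [[0,0,-1],[0,0,0]]
    - [[0,0,-1],[0,0,0]]
    - [[0,0,-1],[0,0,0]]
    - [[0,0,-0.5],[0,0,0]]
  jaw: 0.4

```text
t: 16.67
eef_pos: [443.1, -393.5, 168.1]
tcp_rot: [3.137, -0.003, 0.066]
ft_force: [1.1, -0.4, 0.7]
opening: 0.704
```

Run:
```python
from h import *
p=shot('wrist','w4.png')
p=shot('scene','s4.png')
for t in('reject','module'):
  print(t,[(round(float(d['score']),2),np.round(d['point']).tolist()) for d in env.tip_of(t,p)])
go(420,-96,130,-.124)
```

```text
reject [(0.95, [582.0, -383.0, 6.0]), (0.93, [503.0, -396.0, 5.0]), (0.88, [433.0, -391.0, 3.0])]
module [(0.9, [419.0, -94.0, 3.0]), (0.69, [346.0, -5.0, 2.0]), (0.69, [274.0, -236.0, 1.0]), (0.63, [511.0, -74.0, 2.0]), (0.63, [386.0, -193.0, -2.0]), (0.59, [433.0, -390.0, -2.0])]
t 16.9 at [ 442.3 -392.7  164. ] rot [ 3.141e+00 -1.000e-03  6.600e-02] F [-0.4  0.1 -0.9] open 0.70
shift/30 now-axes [-0.09 -9.92  1.13]  after turn [-1.96 -9.72  1.13]  turn az/0.08 2.37 j6 0.67
```

View pics/s4.png

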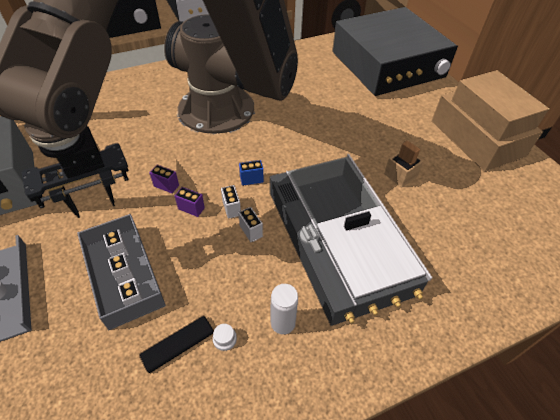

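View pics/w4.png

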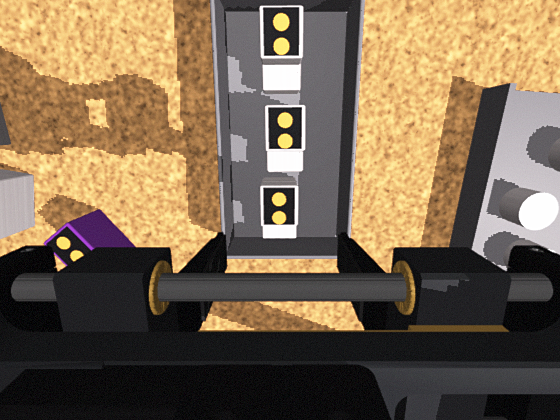

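>>> drive_tool:
  increments:
    - [[0,-1,0],[0,0,0.8]]
    - [[0,-1,0],[0,0,0.8]]
    - [[-0.2,-1,0],[0,0,0.8]]
    - [[-0.3,-1,0],[0,0,0]]
    - [[-0.2,-1,0],[0,0,0]]

```text
t: 17.28
eef_pos: [427.7, -239.4, 162.4]
tcp_rot: [-3.14, 0.002, -0.127]
ft_force: [1.4, -0.6, 0.4]
opening: 0.698
```

>>> drive_tool:
  increments:
    - [[-0.2,-1,0],[0,0,0]]
    - [[-0.2,-1,0.3],[0,0,0]]
    - [[-0.2,-1,0.4],[0,0,0]]
    - [[-0.2,-1,0.5],[0,0,0]]
    - [[-0.2,-0.8,0.5],[0,0,0]]

```text
t: 17.7
eef_pos: [416.3, -92.6, 111.5]
tcp_rot: [-3.141, 0.001, -0.126]
ft_force: [1.7, -0.1, 0.2]
opening: 0.697
```

Run:
```python
from h import *
p=shot('wrist','w5.png')
for t in('module',):
  print(t,[(round(float(d['score']),2),np.round(d['point']).tolist()) for d in env.tip_of(t,p)])
go(420,-96,15,-.124)
```

```text
module [(0.87, [418.0, -96.0, 4.0]), (0.67, [511.0, -76.0, -4.0]), (0.59, [381.0, -195.0, -2.0])]
t 17.8 at [415.  -91.4 110.2] rot [-3.14   0.006 -0.124] F [ 0.2 -0.  -1. ] open 0.70
shift/30 now-axes [0.2  0.14 3.17]  after turn [0.19 0.13 3.17]  turn az/0.08 0.01 j6 1.32
```

>>> drive_tool:
  increments:
    - [[0.15,0.15,1],[0,0,0]]
    - [[0,0,1],[0,0,0]]
    - [[0,0,1],[0,0,0]]
    - [[0,0,0],[0,0,0]]

```text
t: 18.13
eef_pos: [419.3, -99.4, 18.5]
tcp_rot: [-3.14, 0.007, -0.127]
ft_force: [-0.0, 0.4, 0.8]
opening: 0.702
```

>>> drive_tool:
  increments:
    - [[0,0,0],[0,0,0]]
    - [[0,0,0],[0,0,0]]
    - [[0,0,0],[0,0,0]]
    - [[0,0,0],[0,0,0]]
    - [[0,0,0],[0,0,0]]
  jaw: -1

```text
t: 18.55
eef_pos: [421.8, -99.8, 23.8]
tcp_rot: [3.141, -0.002, -0.126]
ft_force: [0.2, 0.9, 0.8]
opening: 0.405
```

>>> drive_tool:
  increments:
    - [[0,0,0],[0,0,0]]
    - [[0,0,0],[0,0,0]]
    - [[0,0,0],[0,0,0]]

```text
t: 18.8
eef_pos: [421.7, -99.8, 23.7]
tcp_rot: [3.141, -0.002, -0.126]
ft_force: [-1.4, -0.4, 11.8]
opening: 0.382
```

>>> drive_tool:
  increments:
    - [[0,0,-1],[0,0,0]]
    - [[0,0,-1],[0,0,0]]
    - [[0,0,-1],[0,0,0]]
    - [[0,0,-1],[0,0,0]]
    - [[0,0,-1],[0,0,0]]

```text
t: 19.22
eef_pos: [420.7, -99.4, 174.6]
tcp_rot: [3.141, -0.0, -0.126]
ft_force: [0.4, 0.1, -1.3]
opening: 0.381
```

```bash
cat >> h.py <<'E'
U0=np.array([520.5,147.]); UY=-0.093
def uw(x,y):
    c,s=math.cos(UY),math.sin(UY); return U0+np.array([c*x-s*y,s*x+c*y])
E
python3 - <<'E'
from h import *
print(uw(-25,-40),uw(-25,40))
a=uw(-25,40); go(a[0],a[1],30,UY+math.pi/2)
p=shot('top','t6.png')
c=p['pixels'][60:265,170:320]; cv2.imwrite('pics/t6c.png',cv2.resize(c,None,fx=3.5,fy=2.9,interpolation=cv2.INTER_CUBIC) if 0 else cv2.resize(c,None,fx=2.9,fy=2.9,interpolation=cv2.INTER_CUBIC))
E
```

```text
[491.89339466 109.49450532] [499.32267454 189.1487946 ]
t 19.2 at [420.7 -99.4 174.6] rot [ 3.141 -0.    -0.126] F [ 0.4  0.1 -1.3] open 0.38
shift/30 now-axes [ 1.38 -9.87  4.82]  after turn [-9.82 -1.71  4.82]  turn az/0.08 19.22 j6 1.31
```

View pics/t6c.png

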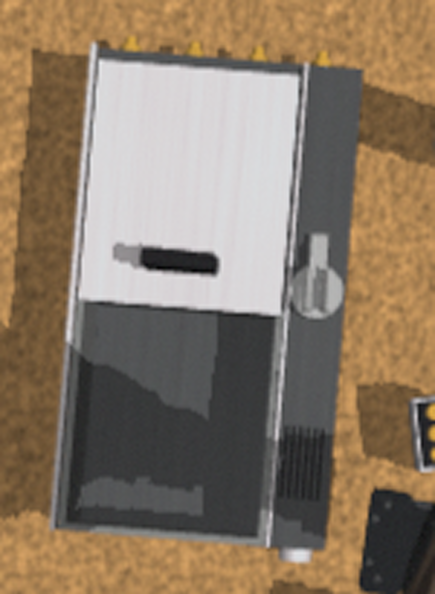

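Run:
```python
from h import *
p=shot('top')
A=np.array([(52,527),(325,550),(361,70),(95,45)],float)/2.9+[170,60]
W=np.array([back(p,u,v,70)[:2] for u,v in A]); M=np.array([(-101,86),(-101,-136),(303,-136),(303,86)],float)
Wc,Mc=W-W.mean(0),M-M.mean(0)
th=math.atan2((Mc[:,0]*Wc[:,1]-Mc[:,1]*Wc[:,0]).sum(),(Mc*Wc).sum())
R=np.array([[math.cos(th),-math.sin(th)],[math.sin(th),math.cos(th)]]); t=W.mean(0)-R@M.mean(0)
print(th,t,(W-(M@R.T+t)).round(1).tolist())
print('slot',t+R@[112,-112],'grip',t+R@[125,0])
from h import *
```

```text
-0.06919682609873265 [519.4019167  146.25230238] [[1.2, 1.7], [0.3, -2.8], [-2.3, -0.1], [0.8, 1.1]]
slot [623.39002323  26.77647344] grip [644.10277355 137.60960014]
```

```bash
sed -i 's/^U0=.*/U0=np.array([520.,146.5]); UY=-0.07/' h.py
python3 - <<'E'
from h import *
print(uw(-35,38),uw(-35,-36))
a=uw(-35,38); go(a[0],a[1],170,UY)
E
```

```text
[487.74354319 186.85493767] [482.56777249 113.03616365]
t 19.3 at [ 422.6 -100.1  176.6] rot [ 3.14  -0.007 -0.126] F [ 0.2  0.3 -2.3] open 0.38
shift/30 now-axes [ 0.95 -9.76  0.21]  after turn [ 1.5  -9.69  0.22]  turn az/0.08 -0.7 j6 1.31
```

>>> drive_tool:
  increments:
    - [[0.4,-1,0],[0,0,-0.7]]
    - [[0.4,-1,0],[0,0,0]]
    - [[0.4,-1,0],[0,0,0]]
    - [[0.3,-1,0],[0,0,0]]
    - [[0,-1,0],[0,0,0]]

```text
t: 19.73
eef_pos: [479.2, 47.4, 171.8]
tcp_rot: [3.142, -0.0, -0.071]
ft_force: [1.1, 0.6, -2.8]
opening: 0.378
```

>>> drive_tool:
  increments:
    - [[0,-1,0],[0,0,0]]
    - [[0,-1,0],[0,0,0]]
    - [[0,-1,0],[0,0,0]]
    - [[0,-1,0],[0,0,0]]
    - [[0,-0.6,0],[0,0,0]]

```text
t: 20.15
eef_pos: [487.4, 186.1, 171.6]
tcp_rot: [3.141, 0.001, -0.069]
ft_force: [-0.4, 0.2, -1.6]
opening: 0.377
```

Run:
```python
from h import *
p=shot('top','t7.png')
c=p['pixels'][60:265,170:340]; cv2.imwrite('pics/t7c.png',cv2.resize(c,None,fx=2.9,fy=2.9))
a=uw(-35,38); go(a[0],a[1],34,UY)
```

```text
t 20.2 at [487.6 187.6 171.6] rot [-3.141e+00  1.000e-03 -6.800e-02] F [-1.2  1.4 -2.3] open 0.38
shift/30 now-axes [0.01 0.03 4.59]  after turn [0.01 0.02 4.59]  turn az/0.08 0.02 j6 1.88
```

View pics/t7c.png

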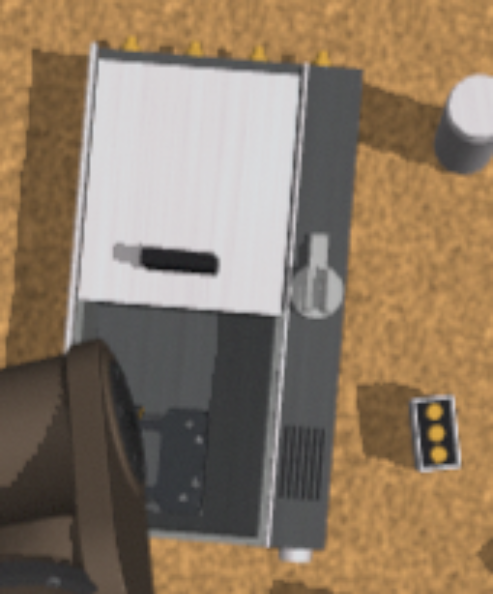

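>>> drive_tool:
  increments:
    - [[0,0,1],[0,0,0]]
    - [[0,0,1],[0,0,0]]
    - [[0,0,1],[0,0,0]]
    - [[0,0,1],[0,0,0]]
    - [[0,0,0.45],[0,0,0]]

```text
t: 20.62
eef_pos: [486.0, 183.0, 35.3]
tcp_rot: [3.14, 0.005, -0.07]
ft_force: [-0.5, -0.4, -1.0]
opening: 0.376
```

>>> drive_tool:
  increments:
    - [[0,0,0],[0,0,0]]
    - [[0,0,0],[0,0,0]]
    - [[0,0,0],[0,0,0]]
    - [[0,0,0],[0,0,0]]
  jaw: 0.05

```text
t: 20.95
eef_pos: [488.5, 183.8, 40.2]
tcp_rot: [-3.141, -0.002, -0.07]
ft_force: [-0.4, 0.2, 0.8]
opening: 0.521
```

>>> drive_tool:
  increments:
    - [[0,0,-1],[0,0,0]]
    - [[0,0,-1],[0,0,0]]
    - [[0,0,-1],[0,0,0]]
    - [[0,0,-1],[0,0,0]]
    - [[0,0,-0.5],[0,0,0]]

```text
t: 21.37
eef_pos: [488.9, 184.0, 178.7]
tcp_rot: [-3.14, -0.006, -0.07]
ft_force: [0.2, 0.2, -0.5]
opening: 0.528
```

Run:
```python
from h import *
p=shot('scene','s8.png')
print([(round(float(d['score']),2),np.round(d['point']).tolist()) for d in env.tip_of('module',p)])
p=shot('top')
print([(round(float(d['score']),2),np.round(d['point']).tolist()) for d in env.tip_of('module',p)])
go(510,-77,120,.11)
```

```text
[(0.92, [383.0, -193.0, -2.0]), (0.91, [278.0, -234.0, 0.0]), (0.8, [344.0, -3.0, 3.0]), (0.72, [499.0, 389.0, 6.0]), (0.66, [507.0, -74.0, -2.0]), (0.62, [481.0, 183.0, 12.0])]
[(0.85, [508.0, -75.0, -0.0]), (0.77, [378.0, -192.0, 1.0]), (0.75, [346.0, -9.0, 1.0]), (0.58, [483.0, 183.0, 6.0])]
t 21.6 at [487.9 183.7 174.6] rot [-3.141e+00 -2.000e-03 -7.000e-02] F [ 0.1  1.  -0.4] open 0.52
shift/30 now-axes [1.34 8.62 1.82]  after turn [-0.22  8.72  1.82]  turn az/0.08 -2.25 j6 1.87
```

View pics/s8.png

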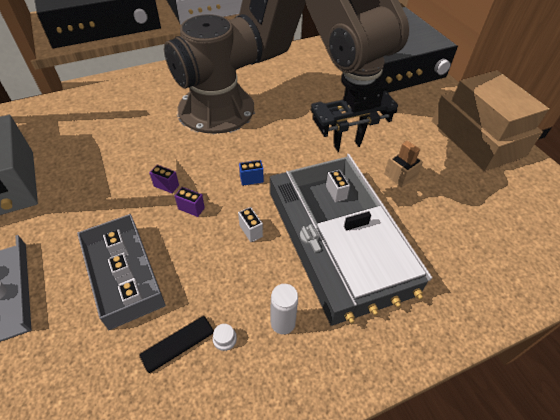

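Whole module B stands in the bay (pixel 338,185). Now module A (pixel 250,222).

>>> drive_tool:
  increments:
    - [[0.2,1,0],[0,0,-0.75]]
    - [[0,1,0],[0,0,-0.75]]
    - [[0,1,0],[0,0,-0.75]]
    - [[0,1,0],[0,0,0]]
    - [[0,1,0],[0,0,0]]
  jaw: 0.4

```text
t: 21.98
eef_pos: [498.9, 32.5, 172.9]
tcp_rot: [-3.141, 0.002, 0.11]
ft_force: [0.6, -0.7, 0.2]
opening: 0.698
```

>>> drive_tool:
  increments:
    - [[0,1,0],[0,0,0]]
    - [[0,1,0.5],[0,0,0]]
    - [[-0.1,1,0.7],[0,0,0]]
    - [[0,0.7,0.7],[0,0,0]]
    - [[0,0,0],[0,0,0]]

```text
t: 22.4
eef_pos: [507.1, -79.6, 112.9]
tcp_rot: [-3.14, 0.006, 0.106]
ft_force: [-0.6, -0.1, -0.4]
opening: 0.702
```

Run:
```python
from h import *
p=shot('wrist','w9.png')
print([(round(float(d['score']),2),np.round(d['point']).tolist()) for d in env.tip_of('module',p)])
go(510,-77,20,.11)
```

```text
[(0.91, [480.0, 183.0, 10.0]), (0.75, [508.0, -76.0, -2.0]), (0.59, [376.0, -196.0, -1.0])]
t 22.5 at [507.9 -77.2 115.7] rot [-3.14e+00  3.00e-03  1.08e-01] F [-0.2 -0.7 -0.5] open 0.70
shift/30 now-axes [0.08 0.01 3.19]  after turn [0.07 0.   3.19]  turn az/0.08 -0.03 j6 1.18
```

View pics/w9.png

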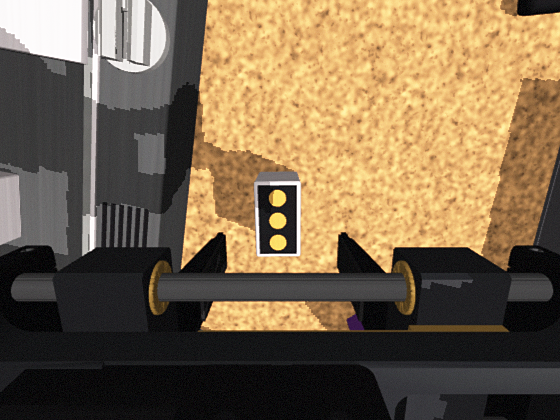

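>>> drive_tool:
  increments:
    - [[0,0,1],[0,0,0]]
    - [[0,0,1],[0,0,0]]
    - [[0,0,1],[0,0,0]]
    - [[0,0,0.15],[0,0,0]]
    - [[0,0,0],[0,0,0]]

```text
t: 22.92
eef_pos: [508.2, -75.8, 22.0]
tcp_rot: [-3.141, 0.003, 0.111]
ft_force: [0.5, 0.4, 0.1]
opening: 0.703
```

>>> drive_tool:
  increments:
    - [[0,0,0],[0,0,0]]
    - [[0,0,0],[0,0,0]]
    - [[0,0,0],[0,0,0]]
    - [[0,0,0],[0,0,0]]
    - [[0,0,0],[0,0,0]]
  jaw: -1

```text
t: 23.33
eef_pos: [509.1, -77.0, 23.5]
tcp_rot: [3.141, -0.001, 0.11]
ft_force: [0.1, 0.4, 0.5]
opening: 0.409
```

>>> drive_tool:
  increments:
    - [[0,0,0],[0,0,0]]
    - [[0,0,0],[0,0,0]]
    - [[0,0,0],[0,0,0]]

```text
t: 23.58
eef_pos: [509.0, -77.0, 23.3]
tcp_rot: [3.141, -0.001, 0.109]
ft_force: [-0.6, 1.1, 8.3]
opening: 0.377
```

>>> drive_tool:
  increments:
    - [[0,0,-1],[0,0,0]]
    - [[0,0,-1],[0,0,0]]
    - [[0,0,-1],[0,0,0]]
    - [[0,0,-1],[0,0,0]]
    - [[0,0,-1],[0,0,0]]

```text
t: 24.0
eef_pos: [508.3, -76.8, 174.2]
tcp_rot: [-3.142, 0.0, 0.109]
ft_force: [1.0, -0.8, -1.2]
opening: 0.375
```

Run:
```python
from h import *
a=uw(-35,-36); go(a[0],a[1],38,UY)
```

```text
t 24.0 at [508.3 -76.8 174.2] rot [-3.142  0.     0.109] F [ 1.  -0.8 -1.2] open 0.38
shift/30 now-axes [-0.16 -6.39  4.54]  after turn [-1.3  -6.25  4.54]  turn az/0.08 2.24 j6 1.18
```

>>> drive_tool:
  increments:
    - [[0,-1,0],[0,0,0.75]]
    - [[-0.3,-1,0],[0,0,0.75]]
    - [[-0.3,-1,0],[0,0,0.75]]
    - [[-0.3,-1,0],[0,0,0]]
    - [[-0.2,-1,0],[0,0,0]]

```text
t: 24.42
eef_pos: [474.4, 74.6, 172.8]
tcp_rot: [3.141, 0.0, -0.071]
ft_force: [0.3, -0.8, -2.1]
opening: 0.375
```

>>> drive_tool:
  increments:
    - [[0,-1,0],[0,0,0]]
    - [[0,-0.3,0],[0,0,0]]
    - [[0,0,0],[0,0,0]]

```text
t: 24.67
eef_pos: [478.1, 114.0, 172.6]
tcp_rot: [-3.142, -0.0, -0.068]
ft_force: [-0.6, -0.3, -2.0]
opening: 0.379
```

Run:
```python
from h import *
a=uw(-35,-36); go(a[0],a[1],38,UY)
```

```text
t 24.7 at [478.1 114.  172.6] rot [-3.142 -0.    -0.068] F [-0.6 -0.3 -2. ] open 0.38
shift/30 now-axes [0.15 0.02 4.49]  after turn [0.15 0.02 4.49]  turn az/0.08 0.03 j6 1.74
```

>>> drive_tool:
  increments:
    - [[0.1,0,1],[0,0,0]]
    - [[0,0,1],[0,0,0]]
    - [[0,0,1],[0,0,0]]
    - [[0,0,1],[0,0,0]]
    - [[0,0,0.5],[0,0,0]]

```text
t: 25.08
eef_pos: [480.2, 110.7, 34.8]
tcp_rot: [3.141, 0.003, -0.071]
ft_force: [-0.6, -0.4, -2.1]
opening: 0.376
```

>>> drive_tool:
  increments:
    - [[0,0,0],[0,0,0]]
    - [[0,0,0],[0,0,0]]
    - [[0,0,0],[0,0,0]]
    - [[0,0,0],[0,0,0]]
  jaw: 0.05

```text
t: 25.42
eef_pos: [482.1, 111.8, 38.9]
tcp_rot: [-3.141, -0.002, -0.071]
ft_force: [-0.4, 0.4, -0.3]
opening: 0.518
```

>>> drive_tool:
  increments:
    - [[0,0,-1],[0,0,0]]
    - [[0,0,-1],[0,0,0]]
    - [[0,0,-1],[0,0,0]]
    - [[0,0,-1],[0,0,0]]
    - [[0,0,-0.5],[0,0,0]]

```text
t: 25.83
eef_pos: [482.2, 112.2, 177.2]
tcp_rot: [-3.141, -0.006, -0.07]
ft_force: [1.5, 0.4, 0.2]
opening: 0.526
```

Run:
```python
from h import *
p=shot('scene','s10.png')
for t in('module','reject'): print([(round(float(d['score']),2),np.round(d['point']).tolist()) for d in env.tip_of(t,p)])
p=shot('top','t10.png')
for t in('cover_grip','slot','key','holder_top'): print(t,[(round(float(d['score']),2),np.round(d['point'],1).tolist()) for d in env.tip_of(t,p)])
p=shot('wrist','w10.png')
a=uw(125,0); go(a[0],a[1],90,UY+1.571); print(a)
```

```text
[(0.97, [344.0, -4.0, 3.0]), (0.91, [379.0, -192.0, -5.0]), (0.89, [271.0, -232.0, 1.0]), (0.85, [484.0, 181.0, 12.0]), (0.78, [481.0, 112.0, 6.0])]
[(0.86, [503.0, -393.0, 3.0]), (0.65, [584.0, -385.0, 4.0]), (0.6, [435.0, -390.0, -0.0]), (0.51, [521.0, 146.0, 7.0])]
cover_grip [(0.81, [645.1, 135.0, 102.6])]
slot [(0.87, [622.5, 27.4, 79.1]), (0.16, [508.5, -390.3, 3.3])]
key [(0.91, [495.7, 386.1, 8.8])]
holder_top [(0.63, [489.9, 386.8, 59.5]), (0.31, [620.6, 25.1, 77.6])]
t 26.3 at [481.  112.1 171.7] rot [ 3.141e+00  2.000e-03 -7.000e-02] F [-0.2  0.7  0.7] open 0.52
shift/30 now-axes [ 5.39 -1.24  2.71]  after turn [-1.23 -5.38  2.72]  turn az/0.08 19.63 j6 1.74
[644.69387503 137.75714408]
```

View pics/s10.png

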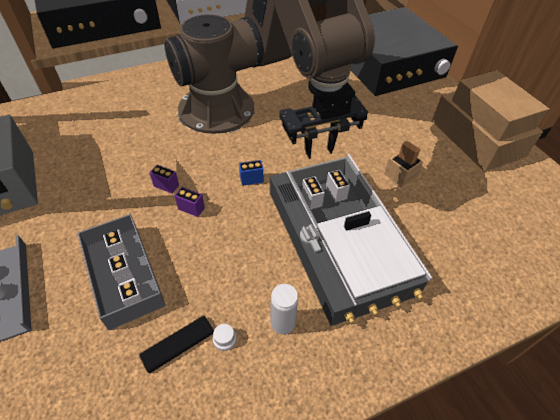

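View pics/w10.png

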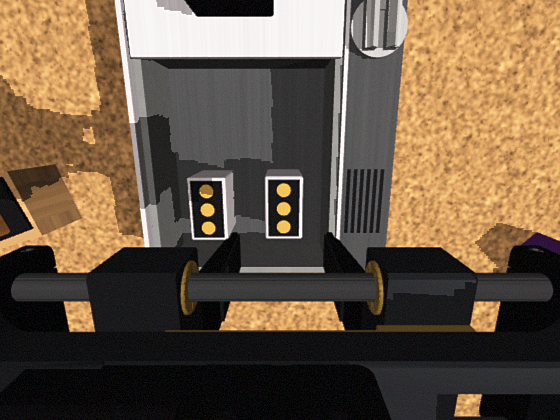

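Run:
```python
from h import *
a=uw(170,0); go(a[0],a[1],97,UY); print(a)
```

```text
t 26.3 at [481.  112.1 171.7] rot [ 3.141e+00  2.000e-03 -7.000e-02] F [-0.2  0.7  0.7] open 0.52
shift/30 now-axes [ 6.89 -1.24  2.48]  after turn [ 6.88 -1.24  2.49]  turn az/0.08 -0.0 j6 1.74
[689.58367004 134.60971595]
```

>>> drive_tool:
  increments:
    - [[1,-0.3,0],[0,0,0]]
    - [[1,-0.3,0],[0,0,0]]
    - [[1,-0.3,0],[0,0,0]]
    - [[1,-0.3,0],[0,0,0]]
    - [[1,0,0],[0,0,0]]
  jaw: -1

```text
t: 26.7
eef_pos: [634.6, 138.7, 171.6]
tcp_rot: [3.142, 0.001, -0.069]
ft_force: [-0.4, 0.6, 0.8]
opening: 0.229
```

>>> drive_tool:
  increments:
    - [[1,0,0],[0,0,0]]
    - [[0.9,0,0],[0,0,0]]
    - [[0,0,0],[0,0,0]]
    - [[0,0,1],[0,0,0]]
    - [[0,0,1],[0,0,0]]

```text
t: 27.12
eef_pos: [690.8, 133.4, 112.1]
tcp_rot: [-3.141, -0.002, -0.071]
ft_force: [-0.1, -0.1, -1.7]
opening: 0.003
```

>>> drive_tool:
  increments:
    - [[0,0,0.3],[0,0,0]]
    - [[0,0,0],[0,0,0]]
    - [[0,0,0],[0,0,0]]

```text
t: 27.37
eef_pos: [690.4, 133.5, 103.8]
tcp_rot: [3.141, 0.001, -0.07]
ft_force: [-0.1, 0.8, 0.9]
opening: 0.003
```

Run:
```python
from h import *
p=shot('top','t11.png'); c=p['pixels'][60:265,150:340]; cv2.imwrite('pics/t11c.png',cv2.resize(c,None,fx=2.9,fy=2.9))
a=uw(170,0); go(a[0],a[1],97,UY); print(a)
a=uw(-48,0); go(a[0],a[1],97,UY)
```

```text
t 27.4 at [690.9 133.6 104.9] rot [-3.141e+00 -1.000e-03 -7.000e-02] F [-0.  -1.1  0.8] open 0.01
shift/30 now-axes [-0.05 -0.03  0.26]  after turn [-0.05 -0.03  0.26]  turn az/0.08 -0.0 j6 1.74
[689.58367004 134.60971595]
t 27.4 at [690.9 133.6 104.9] rot [-3.141e+00 -1.000e-03 -7.000e-02] F [-0.  -1.1  0.8] open 0.01
shift/30 now-axes [-7.31 -0.03  0.25]  after turn [-7.31 -0.03  0.26]  turn az/0.08 -0.0 j6 1.74
```

View pics/t11c.png

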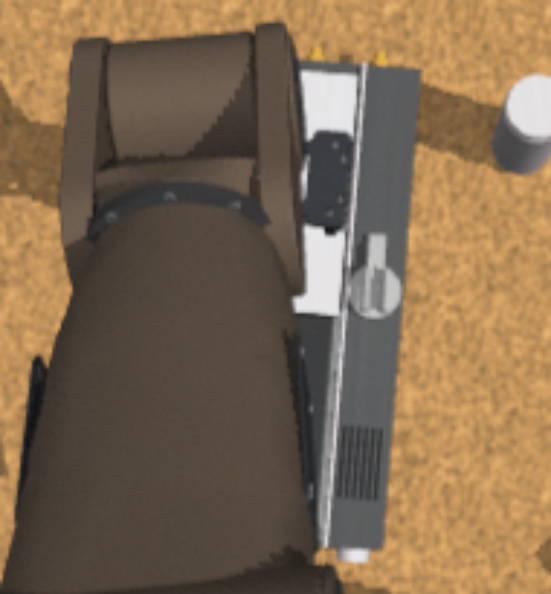

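>>> drive_tool:
  increments:
    - [[-0.5,0,0.2],[0,0,0]]
    - [[-0.6,0,0],[0,0,0]]
    - [[-0.6,0,0],[0,0,0]]
    - [[-0.6,0,0],[0,0,0]]
    - [[-0.6,0,0],[0,0,0]]

```text
t: 27.83
eef_pos: [604.1, 139.7, 99.6]
tcp_rot: [-3.141, -0.004, -0.07]
ft_force: [3.3, -0.9, -2.0]
opening: 0.004
```

>>> drive_tool:
  increments:
    - [[-0.6,0,0],[0,0,0]]
    - [[-0.6,0,0],[0,0,0]]
    - [[-0.6,0,0],[0,0,0]]
    - [[-0.6,0,0],[0,0,0]]
    - [[-0.6,0,0],[0,0,0]]

```text
t: 28.25
eef_pos: [514.5, 146.0, 99.7]
tcp_rot: [-3.141, -0.005, -0.07]
ft_force: [2.6, -2.1, -0.2]
opening: 0.008
```

Run:
```python
from h import *
a=uw(-48,0); go(a[0],a[1],100,UY)
```

```text
t 28.2 at [514.5 146.   99.7] rot [-3.141 -0.005 -0.07 ] F [ 2.6 -2.1 -0.2] open 0.01
shift/30 now-axes [-1.42 -0.03 -0.02]  after turn [-1.42 -0.03 -0.01]  turn az/0.08 -0.0 j6 1.79
```

>>> drive_tool:
  increments:
    - [[-0.5,0,0],[0,0,0]]
    - [[-0.4,0,0],[0,0,0]]
    - [[-0.3,0,0],[0,0,0]]
    - [[-0.15,0,0],[0,0,0]]

```text
t: 28.58
eef_pos: [473.6, 149.0, 99.1]
tcp_rot: [-3.141, -0.003, -0.07]
ft_force: [2.7, -0.4, 1.3]
opening: 0.007
```

>>> drive_tool:
  increments:
    - [[-0.1,0,0],[0,0,0]]
    - [[-0.1,0,0],[0,0,0]]

```text
t: 28.75
eef_pos: [473.2, 149.2, 99.4]
tcp_rot: [-3.14, -0.014, -0.07]
ft_force: [31.5, -10.1, -11.8]
opening: 0.006
```

>>> drive_tool:
  increments:
    - [[0.5,0,0],[0,0,0]]
    - [[0.3,0,-0.5],[0,0,0]]
    - [[0,0,-1],[0,0,0]]
    - [[0,0,-1],[0,0,0]]
    - [[0,0,-1],[0,0,0]]
  jaw: 0.2

```text
t: 29.17
eef_pos: [491.4, 147.5, 204.2]
tcp_rot: [3.142, 0.0, -0.071]
ft_force: [0.8, -0.0, -0.2]
opening: 0.297
```

Run:
```python
from h import *
p=shot('scene','s12.png')
for t in('cover_grip','slot','key','holder','holder_top'): print(t,[(round(float(d['score']),2),np.round(d['point'],1).tolist()) for d in env.tip_of(t,p)])
cv2.imwrite('pics/s12c.png',cv2.resize(p['pixels'][120:330,250:450],None,fx=2.8,fy=2.8,interpolation=cv2.INTER_CUBIC))
p=shot('top','t12.png');c=p['pixels'][180:250,95:165]; cv2.imwrite('pics/t12c.png',cv2.resize(c,None,fx=8,fy=8,interpolation=cv2.INTER_CUBIC))
for t in('cover_grip','slot','key','holder','holder_top'): print(t,[(round(float(d['score']),2),np.round(d['point'],1).tolist()) for d in env.tip_of(t,p)])
```

```text
cover_grip [(0.72, [452.3, 151.6, 100.9])]
slot [(0.68, [620.8, 25.2, 80.6])]
key [(0.58, [498.5, 387.9, 5.8])]
holder [(0.79, [492.0, 387.3, 1.9]), (0.66, [521.4, -370.8, 2.6]), (0.66, [724.0, -321.7, 0.1]), (0.33, [496.4, 386.5, 5.0])]
holder_top [(0.63, [583.4, -384.0, 1.4]), (0.62, [493.1, 390.3, 62.8])]
cover_grip [(0.7, [456.4, 148.3, 99.6])]
slot [(0.75, [620.1, 25.2, 79.4])]
key [(0.87, [493.2, 388.3, 10.1])]
holder [(0.82, [493.1, 389.3, 3.8])]
holder_top [(0.65, [492.3, 386.9, 60.7])]
```

View pics/s12c.png

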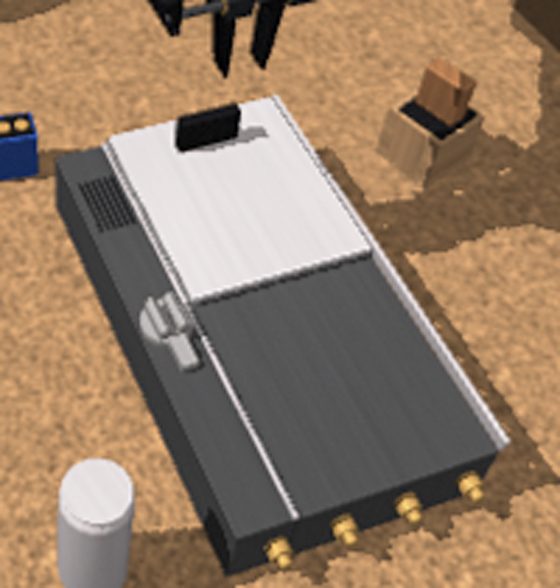

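View pics/t12c.png

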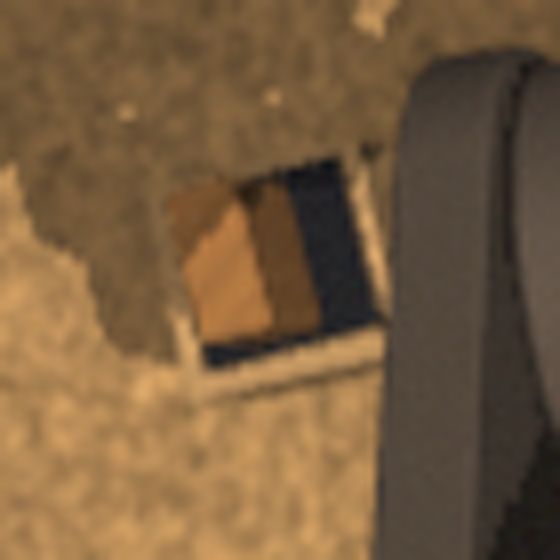

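Run:
```python
from h import *
go(493,388,170,.23)
```

```text
t 29.8 at [491.2 147.5 202.1] rot [ 3.141e+00  1.000e-03 -7.000e-02] F [ 0.3  0.  -0.7] open 0.60
shift/30 now-axes [-0.5  -8.    1.07]  after turn [ 1.89 -7.79  1.07]  turn az/0.08 -3.76 j6 1.8
```

>>> drive_tool:
  increments:
    - [[0,-1,0],[0,0,-0.94]]
    - [[0,-1,0],[0,0,-0.94]]
    - [[0.2,-1,0],[0,0,-0.94]]
    - [[0.3,-1,0],[0,0,-0.94]]
    - [[0.3,-1,0],[0,0,0]]

```text
t: 30.18
eef_pos: [503.2, 301.6, 202.3]
tcp_rot: [3.141, 0.0, 0.235]
ft_force: [-0.6, -0.0, 0.2]
opening: 0.599
```

>>> drive_tool:
  increments:
    - [[0.3,-1,0],[0,0,0]]
    - [[0.2,-1,0],[0,0,0]]
    - [[0,-0.8,0.3],[0,0,0]]
    - [[0,0,0.3],[0,0,0]]
    - [[0,0,0],[0,0,0]]

```text
t: 30.6
eef_pos: [497.3, 385.7, 182.2]
tcp_rot: [3.14, 0.003, 0.232]
ft_force: [-0.3, 0.0, 0.3]
opening: 0.6
```

Run:
```python
from h import *
p=shot('wrist','w13.png')
for t in('key','holder','holder_top'): print(t,[(round(float(d['score']),2),np.round(d['point'],1).tolist()) for d in env.tip_of(t,p)])
go(493,388,78,.23)
```

```text
key [(0.73, [494.5, 386.1, 7.5])]
holder []
holder_top []
t 30.8 at [498.9 384.4 185. ] rot [ 3.141 -0.     0.229] F [-0.2 -0.5 -0.1] open 0.60
shift/30 now-axes [-0.17 -0.16  3.57]  after turn [-0.16 -0.16  3.57]  turn az/0.08 -0.01 j6 1.89
```

View pics/w13.png

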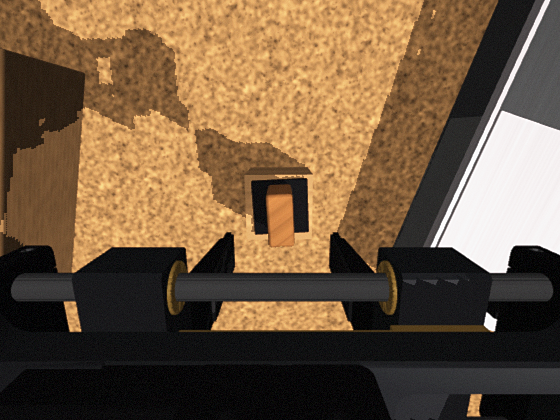

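>>> drive_tool:
  increments:
    - [[-0.15,-0.1,1],[0,0,0]]
    - [[0,0,1],[0,0,0]]
    - [[0,0,0.8],[0,0,0]]
    - [[0,0,0.4],[0,0,0]]
    - [[0,0,0.2],[0,0,0]]

```text
t: 31.22
eef_pos: [493.4, 386.3, 81.5]
tcp_rot: [3.141, 0.002, 0.229]
ft_force: [-0.3, -0.2, -0.6]
opening: 0.599
```

Run:
```python
from h import *
p=shot('wrist','w14.png')
p=shot('scene');cv2.imwrite('pics/s14.png',cv2.resize(p['pixels'][60:220,320:500],None,fx=3.3,fy=3.3,interpolation=cv2.INTER_CUBIC))
go(494,387,77,.23)
```

```text
t 31.3 at [493.8 386.8  82.7] rot [3.141 0.    0.23 ] F [-0.5  0.4 -0.4] open 0.60
shift/30 now-axes [ 0.01 -0.    0.19]  after turn [ 0.01 -0.    0.19]  turn az/0.08 -0.0 j6 1.9
```

View pics/s14.png

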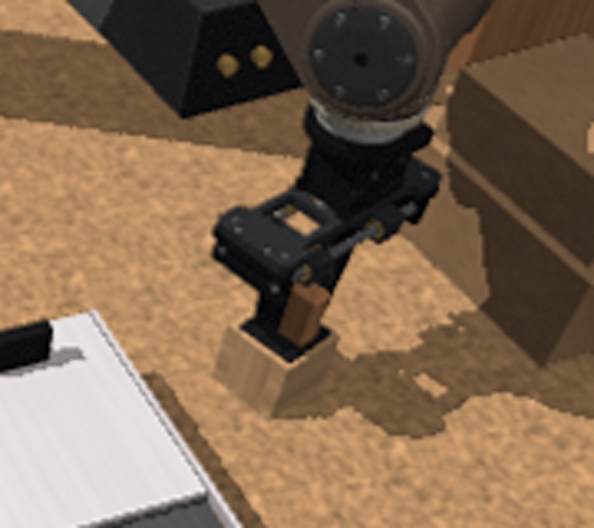

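View pics/w14.png

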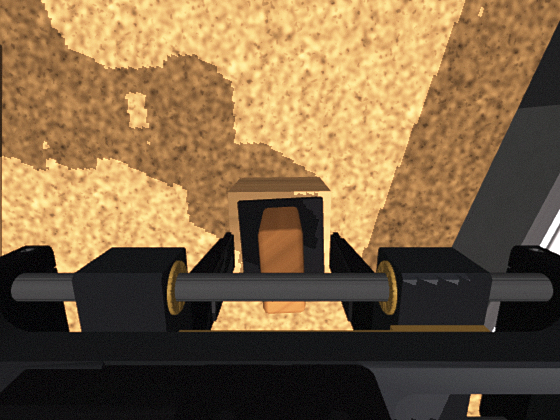

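>>> drive_tool:
  increments:
    - [[0,0,0.2],[0,0,0]]
    - [[0,0,0],[0,0,0]]
    - [[0,0,0],[0,0,0]]

```text
t: 31.57
eef_pos: [493.7, 387.3, 77.4]
tcp_rot: [-3.141, -0.001, 0.23]
ft_force: [-0.1, -0.1, 0.2]
opening: 0.601
```

>>> drive_tool:
  increments:
    - [[0,0,0],[0,0,0]]
    - [[0,0,0],[0,0,0]]
    - [[0,0,0],[0,0,0]]
    - [[0,0,0],[0,0,0]]
    - [[0,0,0],[0,0,0]]
  jaw: -1

```text
t: 31.98
eef_pos: [493.4, 387.2, 76.7]
tcp_rot: [3.142, -0.0, 0.23]
ft_force: [0.3, -0.3, -0.3]
opening: 0.308
```

>>> drive_tool:
  increments:
    - [[0,0,0],[0,0,0]]
    - [[0,0,0],[0,0,0]]
    - [[0,0,0],[0,0,0]]
    - [[0,0,0],[0,0,0]]

```text
t: 32.32
eef_pos: [493.4, 387.2, 76.6]
tcp_rot: [3.141, 0.0, 0.23]
ft_force: [-0.3, -1.4, 1.8]
opening: 0.229
```

Run:
```python
from h import *
go(494,387,77,.23)
p=shot('wrist','w15.png')
print(env.state()['eef_pos'],env.state()['tcp_rot'])
```

```text
t 32.3 at [493.4 387.2  76.6] rot [3.141 0.    0.23 ] F [-0.3 -1.4  1.8] open 0.23
shift/30 now-axes [ 0.02  0.01 -0.01]  after turn [ 0.02  0.01 -0.01]  turn az/0.08 0.01 j6 1.9
[493.35240686 387.12462364  76.58649515] [3.14138517e+00 1.53977212e-04 2.30456848e-01]
```

View pics/w15.png

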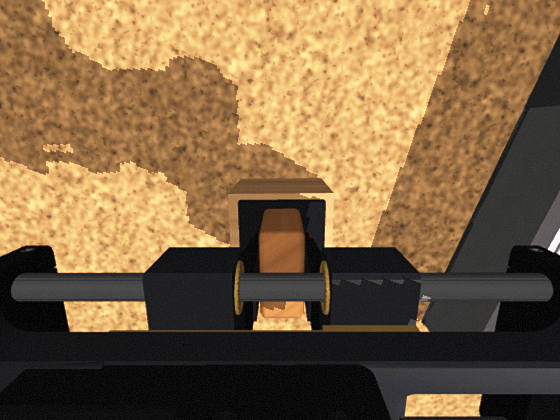

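>>> drive_tool:
  increments:
    - [[0,0,-0.5],[0,0,0]]
    - [[0,0,-1],[0,0,0]]
    - [[0,0,-1],[0,0,0]]
    - [[0,0,-1],[0,0,0]]
    - [[0,0,-0.8],[0,0,0]]

```text
t: 32.78
eef_pos: [493.5, 387.3, 207.6]
tcp_rot: [-3.141, -0.001, 0.23]
ft_force: [-0.1, 0.3, -1.4]
opening: 0.229
```

Run:
```python
from h import *
p=shot('top','t16.png'); u,v=map(int,proj(p,[622,26,90])); print(u,v)
a=cv2.resize(p['pixels'][v-25:v+20,u-20:u+20],None,fx=12,fy=12,interpolation=cv2.INTER_CUBIC)
cv2.imwrite('pics/t16c.png',a); print('crop origin',u-20,v-25)
q=shot('scene','s16.png');cv2.imwrite('pics/s16c.png',cv2.resize(q['pixels'][60:300,270:500],None,fx=2.4,fy=2.4,interpolation=cv2.INTER_CUBIC))
for t in('slot','key'): print(t,[(round(float(d['score']),2),np.round(d['point'],1).tolist()) for x in (p,q) for d in env.tip_of(t,x)])
go(622,26,205,-.02)
```

```text
278 160
crop origin 258 135
slot [(0.71, [510.4, -392.7, 2.5]), (0.56, [621.1, 24.0, 79.2]), (0.53, [493.9, 386.9, 3.4])]
key [(0.46, [493.4, 387.0, 142.1]), (0.86, [500.8, 392.2, 141.6])]
t 33.1 at [492.9 386.9 204.1] rot [3.141e+00 2.000e-03 2.300e-01] F [ 0.2  0.1 -1.1] open 0.23
shift/30 now-axes [ 1.44 12.69 -0.02]  after turn [ 4.54 11.94 -0.03]  turn az/0.08 3.13 j6 1.9
```

View pics/t16c.png

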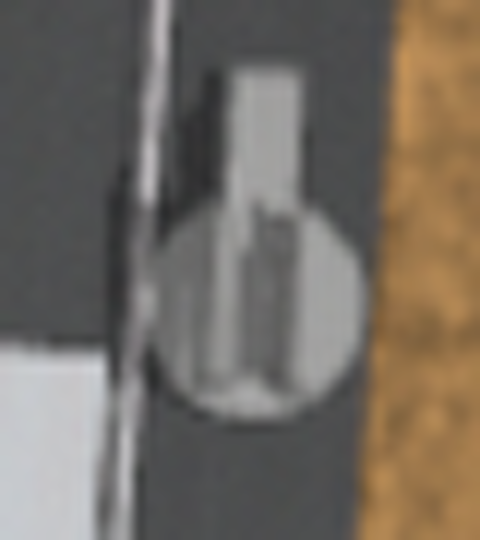

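View pics/s16c.png

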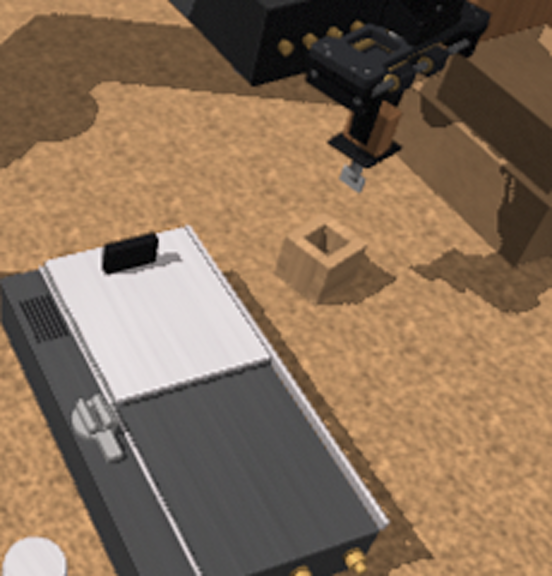

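Run:
```python
from h import *
p=shot('top')
print(back(p,258+258.5/12-.5,135+307.5/12-.5,90))
u,v=map(int,proj(p,[493,387,62]))
cv2.imwrite('pics/t17c.png',cv2.resize(p['pixels'][v-22:v+22,u-22:u+22],None,fx=12,fy=12,interpolation=cv2.INTER_CUBIC)); print(u-22,v-22)
w=shot('wrist','w17.png')
for r in (205,209,215): print(r,np.round(back(w,281,r,env.state()['eef_pos'][2]+38.4),1))
```

```text
[622.08352126  24.49719048  90.        ]
106 190
205 [529.9 396.2 242.5]
209 [528.1 395.8 242.5]
215 [525.3 395.2 242.5]
```

View pics/t17c.png

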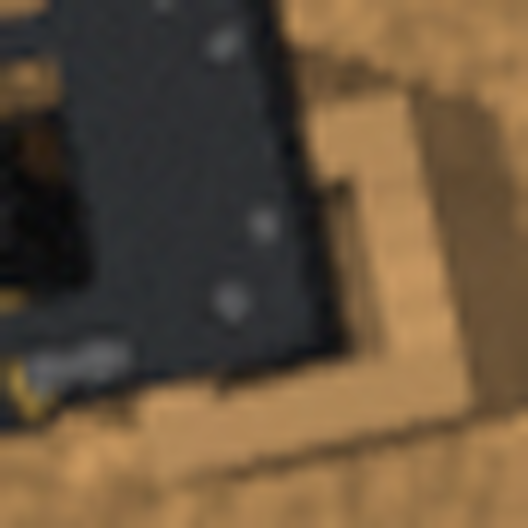

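View pics/w17.png

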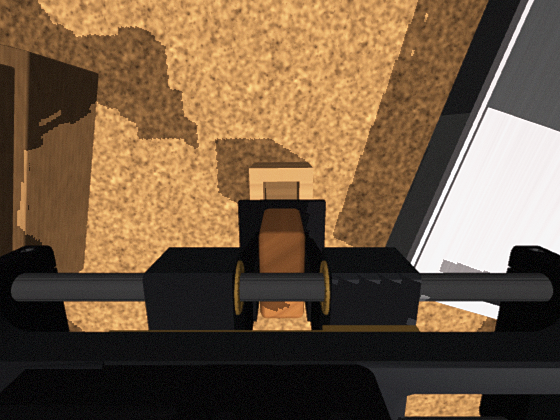

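Run:
```python
from h import *
w=shot('wrist'); s=env.state(); P=s['eef_pos']; y=s['tcp_rot'][2]; ex=np.array([math.cos(y),math.sin(y)]); ey=np.array([-math.sin(y),math.cos(y)])
for u,r,dz,e in((281.5,200,-9.6,27),(281.5,209,-9.6,23),(281.5,238,38.4,23),(281.5,318,38.4,-23)):
    X=back(w,u,r,P[2]+dz)[:2]-P[:2]; print(r,'key x off',round(X@ex-e,1),'y off',round(X@ey,1))
# holder outer corners at z=62 in top
p=shot('top')
cs=[(408,92),(470,405),(165,478)]
c=[back(p,106+u/12-.5,190+v/12-.5,62)[:2] for u,v in cs]; print(np.round(c,1),'centre',(c[0]+c[2])/2, 'yaw',math.atan2(*(c[0]-c[1])[::-1]),math.atan2(*(c[2]-c[1])[::-1])-math.pi/2)
go(622,25.5,205,-.03)
```

```text
200 key x off 2.4 y off 0.4
209 key x off 0.7 y off 0.4
238 key x off -0.7 y off 0.4
318 key x off 3.3 y off 0.4
[[531.7 361.8]
 [468.7 347.9]
 [453.2 409.1]] centre [492.43275569 385.42760398] yaw 0.21689290550007778 0.24737250541989186
t 33.3 at [493.2 387.1 204.5] rot [3.141e+00 2.000e-03 2.300e-01] F [-0.2  0.1 -0.6] open 0.23
shift/30 now-axes [ 1.430e+00  1.271e+01 -1.000e-02]  after turn [ 4.65 11.92 -0.02]  turn az/0.08 3.25 j6 1.9
```

>>> drive_tool:
  increments:
    - [[0,1,0],[0,0,0.82]]
    - [[0.2,1,0],[0,0,0.82]]
    - [[0.3,1,0],[0,0,0.81]]
    - [[0.4,1,0],[0,0,0.8]]
    - [[0.4,1,0],[0,0,0]]

```text
t: 33.7
eef_pos: [547.6, 239.2, 205.1]
tcp_rot: [3.141, 0.0, -0.033]
ft_force: [0.4, -0.3, -1.4]
opening: 0.235
```

>>> drive_tool:
  increments:
    - [[0.4,1,0],[0,0,0]]
    - [[0.4,1,0],[0,0,0]]
    - [[0.4,1,0],[0,0,0]]
    - [[0.4,1,0],[0,0,0]]
    - [[0.4,1,0],[0,0,0]]

```text
t: 34.12
eef_pos: [602.9, 87.2, 205.1]
tcp_rot: [3.141, 0.001, -0.03]
ft_force: [0.6, 1.0, -2.5]
opening: 0.233
```

Run:
```python
from h import *
go(622,25.5,205,-.03)
```

```text
t 34.1 at [602.9  87.2 205.1] rot [ 3.141e+00  1.000e-03 -3.000e-02] F [ 0.6  1.  -2.5] open 0.23
shift/30 now-axes [0.7  2.04 0.  ]  after turn [0.7  2.04 0.  ]  turn az/0.08 0.0 j6 1.64
```

>>> drive_tool:
  increments:
    - [[0.3,0.8,0],[0,0,0]]
    - [[0.2,0.8,0],[0,0,0]]
    - [[0.1,0.4,0.5],[0,0,0]]
    - [[0,0,0.2],[0,0,0]]
    - [[0,0,0],[0,0,0]]

```text
t: 34.53
eef_pos: [618.1, 27.9, 182.6]
tcp_rot: [-3.141, 0.003, -0.031]
ft_force: [0.2, 0.9, -0.8]
opening: 0.231
```

Run:
```python
from h import *
w=shot('wrist','w18.png')
p=shot('scene'); cv2.imwrite('pics/s18.png',cv2.resize(p['pixels'][130:290,240:400],None,fx=3.7,fy=3.7,interpolation=cv2.INTER_CUBIC))
for t in('slot','key'): print(t,[(round(float(d['score']),2),np.round(d['point'],1).tolist()) for x in (w,p) for d in env.tip_of(t,x)])
go(622,25.5,150,-.03)
```

```text
slot [(0.84, [624.4, 23.1, 80.4]), (0.54, [623.9, 25.2, 80.4])]
key [(0.62, [618.6, 26.9, 114.1]), (0.87, [624.1, 29.7, 116.0])]
t 34.8 at [619.   29.1 185.2] rot [ 3.142e+00 -1.000e-03 -2.900e-02] F [ 0.3 -0.  -1.5] open 0.23
shift/30 now-axes [0.1  0.12 1.17]  after turn [0.1  0.12 1.17]  turn az/0.08 0.02 j6 1.54
```

View pics/s18.png

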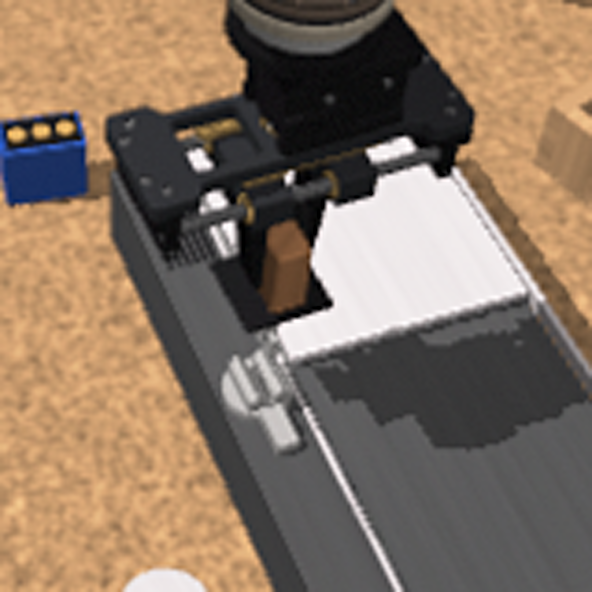

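View pics/w18.png

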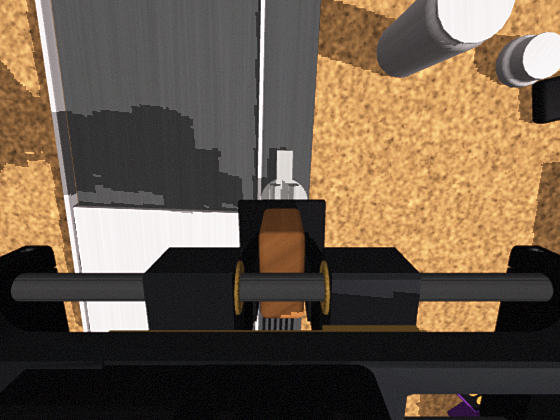

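Run:
```python
from h import *
w=shot('wrist'); s=env.state(); P=s['eef_pos']; y=s['tcp_rot'][2]
c=w['pixels'][140:215,240:330]; cv2.imwrite('pics/w19.png',cv2.resize(c,None,fx=8,fy=8,interpolation=cv2.INTER_CUBIC))
for dx in(0,20,40,60): print(dx,proj(w,[P[0]+dx*math.cos(y),P[1]+dx*math.sin(y),88]))
# handle bottom & top plane check
for dx,z in((23,P[2]-9.6),(23,P[2]+38.4)): print(proj(w,[P[0]+dx*math.cos(y),P[1]+dx*math.sin(y),z]))
```

```text
0 [282.44639076 210.16453383]
20 [282.47628799 188.61536715]
40 [282.50729369 166.26723817]
60 [282.53947069 143.07487383]
[282.73326968 209.95987735]
[283.00160602 236.16034283]
```

View pics/w19.png

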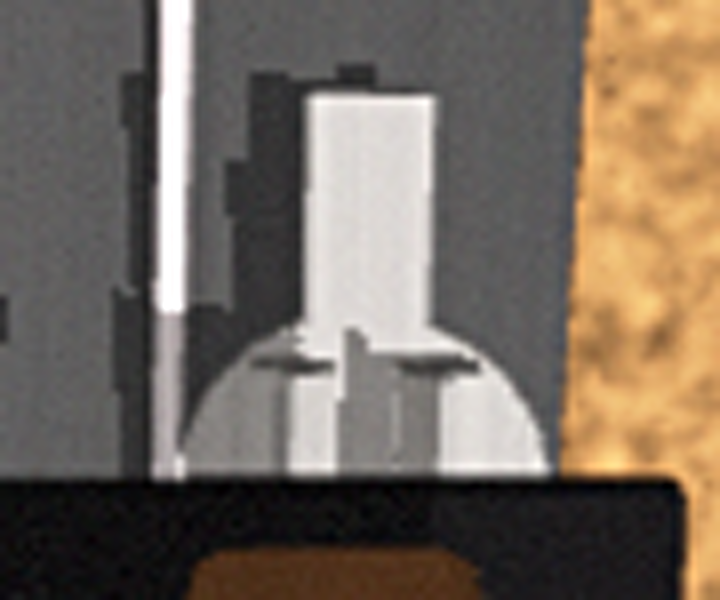

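>>> drive_tool:
  increments:
    - [[0.1,0.13,0],[0,0,0.12]]
    - [[0,0,0.4],[0,0,0]]
    - [[0,0,0.3],[0,0,0]]
    - [[0,0,0],[0,0,0]]
    - [[0,0,0],[0,0,0]]

```text
t: 35.3
eef_pos: [621.6, 24.3, 163.2]
tcp_rot: [3.142, 0.001, -0.039]
ft_force: [0.0, -0.0, -1.2]
opening: 0.23
```

Run:
```python
from h import *
p=shot('scene'); cv2.imwrite('pics/s20.png',cv2.resize(p['pixels'][180:280,270:370],None,fx=5.9,fy=5.9,interpolation=cv2.INTER_CUBIC))
w=shot('wrist'); s=env.state(); P=s['eef_pos']; y=s['tcp_rot'][2]
c=w['pixels'][130:215,240:330]; cv2.imwrite('pics/w20.png',cv2.resize(c,None,fx=7,fy=7,interpolation=cv2.INTER_CUBIC))
for dx in(40,60): print(dx,proj(w,[P[0]+dx*math.cos(y),P[1]+dx*math.sin(y),88]))
go(622,25.5,146,-.039)
```

```text
40 [282.42101209 168.97781246]
60 [282.45090245 143.82738332]
t 35.4 at [622.   24.3 163.9] rot [ 3.141 -0.    -0.039] F [ 0.7 -0.3 -0.1] open 0.23
shift/30 now-axes [-0.   -0.04  0.6 ]  after turn [-0.   -0.04  0.6 ]  turn az/0.08 -0.0 j6 1.54
```

View pics/s20.png

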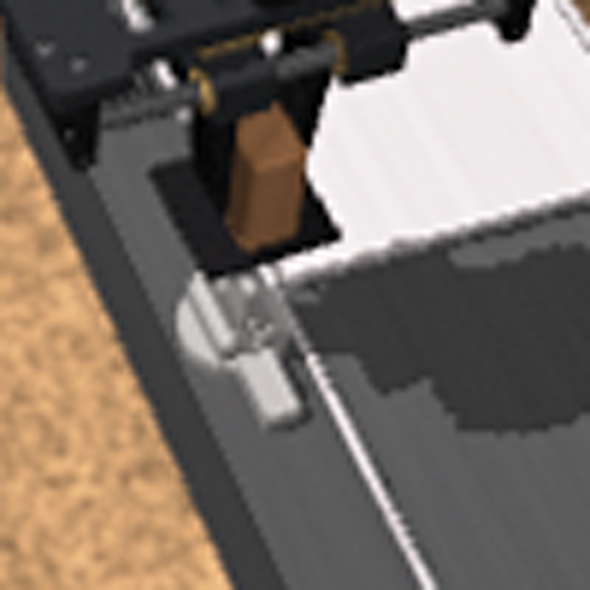

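View pics/w20.png

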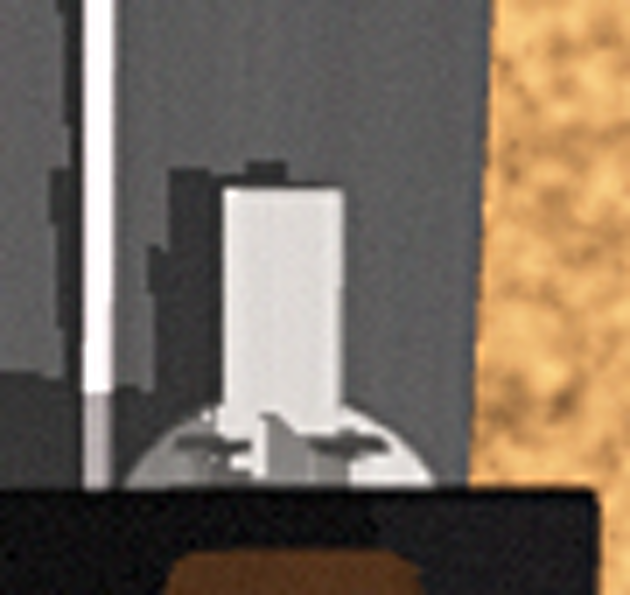

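>>> drive_tool:
  increments:
    - [[0,-0.04,0.2],[0,0,0]]
    - [[0,0,0.1],[0,0,0]]
    - [[0,0,0],[0,0,0]]

```text
t: 35.65
eef_pos: [621.5, 25.6, 153.9]
tcp_rot: [3.141, 0.001, -0.039]
ft_force: [-0.5, 0.3, -1.4]
opening: 0.231
```

>>> drive_tool:
  increments:
    - [[0,0,0.15],[0,0,0]]
    - [[0,0,0],[0,0,0]]

```text
t: 35.82
eef_pos: [621.6, 25.5, 149.4]
tcp_rot: [3.142, 0.001, -0.039]
ft_force: [-1.0, 0.1, -1.4]
opening: 0.233
```

>>> drive_tool:
  increments:
    - [[0,0,0.12],[0,0,0]]
    - [[0,0,0],[0,0,0]]

```text
t: 35.98
eef_pos: [622.0, 25.5, 146.4]
tcp_rot: [3.142, -0.0, -0.039]
ft_force: [0.7, 0.0, 0.5]
opening: 0.229
```

>>> drive_tool:
  increments:
    - [[0,0,0.03],[0,0,-0.5]]
    - [[0,0,0],[0,0,-0.7]]
    - [[0,0,0],[0,0,-0.8]]
    - [[0,0,0],[0,0,-0.8]]
    - [[0,0,0],[0,0,-0.8]]

```text
t: 36.4
eef_pos: [622.0, 25.5, 146.2]
tcp_rot: [3.141, -0.001, 0.252]
ft_force: [-0.4, 0.6, 2.0]
opening: 0.232
```

Run:
```python
from h import *
go(622,25.5,146,1.5); print(env.state()['moment'])
w=shot('wrist','w21.png')
```

```text
t 36.4 at [622.   25.5 146.2] rot [ 3.141e+00 -1.000e-03  2.520e-01] F [-0.4  0.6  2. ] open 0.23
shift/30 now-axes [-0.    0.    0.01]  after turn [-0.   -0.    0.01]  turn az/0.08 -15.6 j6 1.25
[-0.01469298  0.14197993 -0.13532168]
```

View pics/w21.png

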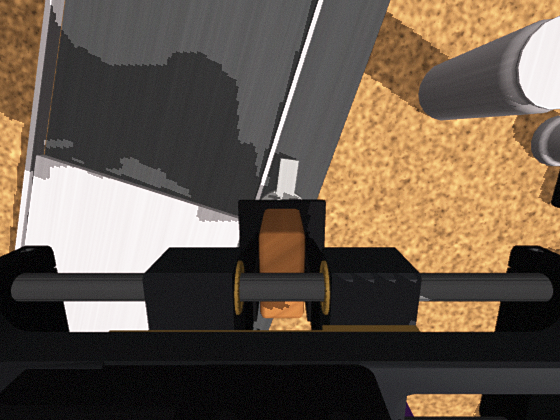

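>>> drive_tool:
  increments:
    - [[0,0,0],[0,0,-0.9]]
    - [[0,0,0],[0,0,-0.9]]
    - [[0,0,0],[0,0,-0.9]]
    - [[0,0,0],[0,0,-0.9]]
    - [[0,0,0],[0,0,-0.9]]

```text
t: 36.87
eef_pos: [622.3, 25.1, 146.2]
tcp_rot: [3.14, -0.001, 0.611]
ft_force: [0.6, -2.9, 2.6]
opening: 0.231
```

>>> drive_tool:
  increments:
    - [[0,0,0],[0,0,-0.9]]
    - [[0,0,0],[0,0,-0.9]]
    - [[0,0,0],[0,0,-0.9]]
    - [[0,0,0],[0,0,-0.9]]
    - [[0,0,0],[0,0,-0.9]]

```text
t: 37.28
eef_pos: [622.6, 24.8, 146.2]
tcp_rot: [3.139, -0.0, 0.971]
ft_force: [1.7, -2.9, 2.8]
opening: 0.232
```

>>> drive_tool:
  increments:
    - [[0,0,0],[0,0,-0.9]]
    - [[0,0,0],[0,0,-0.9]]
    - [[0,0,0],[0,0,-0.9]]
    - [[0,0,0],[0,0,-0.9]]
    - [[0,0,0],[0,0,-0.9]]

```text
t: 37.7
eef_pos: [623.0, 24.6, 146.2]
tcp_rot: [3.138, 0.001, 1.331]
ft_force: [3.8, -5.5, 1.5]
opening: 0.231
```

Run:
```python
from h import *
go(622,25.5,146,1.5); print(env.state()['moment'])
w=shot('wrist','w22.png')
```

```text
t 37.7 at [623.   24.6 146.2] rot [3.138e+00 1.000e-03 1.331e+00] F [ 3.8 -5.5  1.5] open 0.23
shift/30 now-axes [ 0.02 -0.04  0.01]  after turn [ 0.03 -0.03  0.01]  turn az/0.08 -2.12 j6 0.18
[-1.10138487 -0.98615694 -0.13342262]
```

View pics/w22.png

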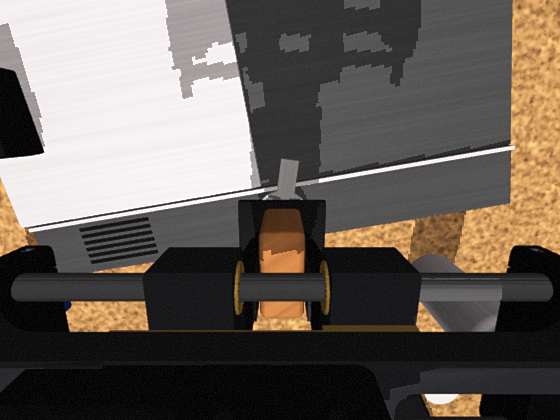

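>>> drive_tool:
  increments:
    - [[0,0,0],[0,0,-0.8]]
    - [[0,0,0],[0,0,-0.8]]
    - [[0,0,0],[0,0,-0.7]]
    - [[0,0,0],[0,0,0]]

```text
t: 38.08
eef_pos: [623.2, 24.7, 146.3]
tcp_rot: [3.138, 0.001, 1.515]
ft_force: [3.9, -2.9, 1.2]
opening: 0.228
```

Run:
```python
from h import *
go(622,25.5,146,1.5); print(env.state()['moment'])
```

```text
t 38.1 at [623.2  24.7 146.3] rot [3.138e+00 1.000e-03 1.515e+00] F [ 3.9 -2.9  1.2] open 0.23
shift/30 now-axes [ 0.03 -0.04  0.01]  after turn [ 0.02 -0.04  0.01]  turn az/0.08 0.18 j6 -0.01
[-1.07959441 -1.04114715 -0.11493204]
```

>>> drive_tool:
  increments:
    - [[0,0,0],[0,0,-0.4]]
    - [[0,0,0],[0,0,-0.4]]
    - [[0,0,0],[0,0,0]]

```text
t: 38.33
eef_pos: [623.3, 24.6, 146.3]
tcp_rot: [3.138, 0.001, 1.577]
ft_force: [3.9, -5.3, 0.9]
opening: 0.226
```

Run:
```python
from h import *
go(622,25.5,146,1.5); print(env.state()['moment'])
w=shot('wrist','w23.png')
cv2.imwrite('pics/w23c.png',cv2.resize(w['pixels'][100:260,180:400],None,fx=3.5,fy=3.5,interpolation=cv2.INTER_CUBIC))
```

```text
t 38.3 at [623.3  24.6 146.3] rot [3.138e+00 1.000e-03 1.577e+00] F [ 3.9 -5.3  0.9] open 0.23
shift/30 now-axes [ 0.03 -0.04  0.01]  after turn [ 0.03 -0.05  0.01]  turn az/0.08 0.96 j6 -0.07
[-1.07684154 -1.17078328 -0.09988952]
```

View pics/w23c.png

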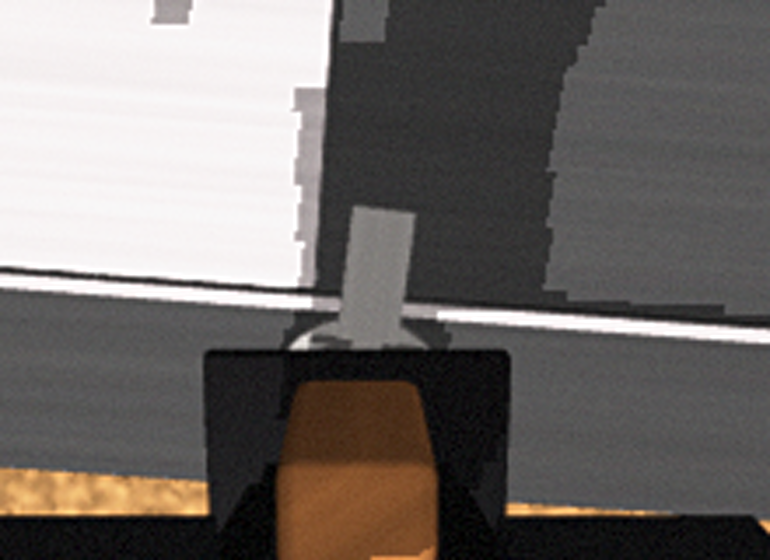

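>>> drive_tool:
  increments:
    - [[0,0,0],[0,0,-0.4]]
    - [[0,0,0],[0,0,-0.4]]
    - [[0,0,0],[0,0,0]]

```text
t: 38.63
eef_pos: [623.4, 24.6, 146.3]
tcp_rot: [3.137, 0.002, 1.641]
ft_force: [5.5, -5.4, 0.5]
opening: 0.232
```

Run:
```python
from h import *
go(622,25.5,146,1.5); print(env.state()['moment'])
w=shot('wrist','w24.png')
cv2.imwrite('pics/w24c.png',cv2.resize(w['pixels'][100:260,180:400],None,fx=3.5,fy=3.5,interpolation=cv2.INTER_CUBIC))
```

```text
t 38.6 at [623.4  24.6 146.3] rot [3.137e+00 2.000e-03 1.641e+00] F [ 5.5 -5.4  0.5] open 0.23
shift/30 now-axes [ 0.03 -0.05  0.01]  after turn [ 0.03 -0.05  0.01]  turn az/0.08 1.76 j6 -0.14
[-1.01515114 -1.2928406  -0.24410855]
```

View pics/w24c.png

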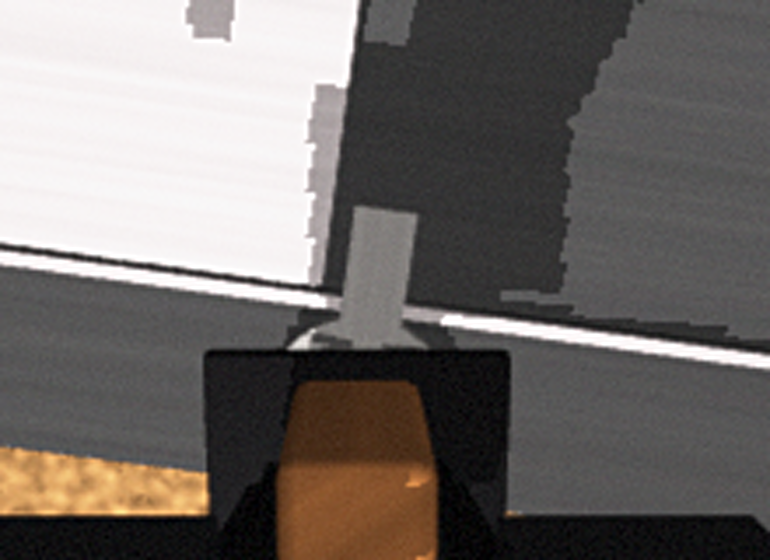

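>>> drive_tool:
  increments:
    - [[0,0,0],[0,0,0.6]]
    - [[0,0,0],[0,0,0.6]]
    - [[0,0,0],[0,0,0]]

```text
t: 38.93
eef_pos: [622.5, 24.9, 146.3]
tcp_rot: [3.14, 0.001, 1.541]
ft_force: [1.3, -3.3, 4.5]
opening: 0.228
```

Run:
```python
from h import *
print(env.state()['moment'],env.state()['ft_force'],env.state()['tcp_rot'])
```

```text
[-0.95823916 -0.49916351  0.00401336] [ 1.2844043  -3.25738617  4.48061725] [3.13955305e+00 9.53091561e-04 1.54128936e+00]
```

>>> drive_tool:
  increments:
    - [[0,0,-0.2],[0,0,0]]
    - [[0,0,-0.3],[0,0,0]]
    - [[0,0,-0.5],[0,0,0]]
    - [[0,0,-0.6],[0,0,0]]
    - [[0,0,-0.4],[0,0,0]]

```text
t: 39.35
eef_pos: [621.6, 25.8, 207.1]
tcp_rot: [-3.141, -0.0, 1.546]
ft_force: [-0.4, -0.6, -1.7]
opening: 0.23
```

Run:
```python
from h import *
w=shot('wrist','w25.png')
cv2.imwrite('pics/w25c.png',cv2.resize(w['pixels'][60:340,150:430],None,fx=2.1,fy=2.1,interpolation=cv2.INTER_CUBIC))
go(493.4,387.2,205,.23)
```

```text
t 39.4 at [622.4  25.8 209.1] rot [ 3.139 -0.     1.546] F [-0.2  0.6  1.7] open 0.23
shift/30 now-axes [11.94 -4.6   0.12]  after turn [ -1.44 -12.71   0.14]  turn az/0.08 16.45 j6 -0.04
```

View pics/w25c.png

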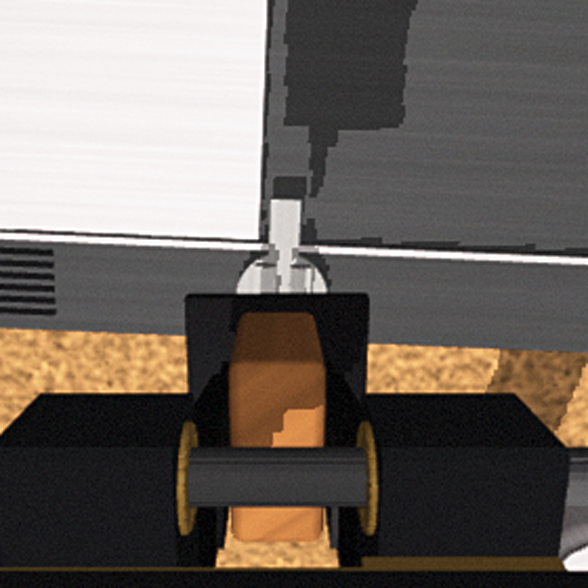

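>>> drive_tool:
  increments:
    - [[0.8,0,0],[0,0,-0.8]]
    - [[1,0,0],[0,0,-0.8]]
    - [[1,0,0],[0,0,-0.8]]
    - [[1,0,0],[0,0,-0.78]]
    - [[1,0,0],[0,0,0]]

```text
t: 39.82
eef_pos: [605.8, 169.5, 205.0]
tcp_rot: [-3.14, -0.0, 1.804]
ft_force: [0.1, -0.9, -1.3]
opening: 0.231
```

Run:
```python
from h import *
go(493.2,386.2,205,1.80)
```

```text
t 39.8 at [605.8 169.5 205. ] rot [-3.14  -0.     1.804] F [ 0.1 -0.9 -1.3] open 0.23
shift/30 now-axes [ 7.89 -1.99  0.  ]  after turn [ 7.89 -2.02  0.  ]  turn az/0.08 0.04 j6 -0.07
```

>>> drive_tool:
  increments:
    - [[1,-0.3,0],[0,0,0]]
    - [[1,-0.3,0],[0,0,0]]
    - [[1,-0.3,0],[0,0,0]]
    - [[1,-0.3,0],[0,0,0]]
    - [[1,-0.3,0],[0,0,0]]

```text
t: 40.23
eef_pos: [527.2, 305.3, 205.1]
tcp_rot: [-3.14, 0.0, 1.8]
ft_force: [0.1, 0.2, -0.7]
opening: 0.23
```

>>> drive_tool:
  increments:
    - [[1,-0.3,0],[0,0,0]]
    - [[0.9,-0.2,0],[0,0,0]]
    - [[0.5,0,0],[0,0,0]]
    - [[0.1,0,0],[0,0,0]]
    - [[0,0,0],[0,0,0]]

```text
t: 40.65
eef_pos: [496.8, 374.2, 205.1]
tcp_rot: [-3.141, 0.0, 1.801]
ft_force: [0.4, -0.5, -0.2]
opening: 0.23
```

Run:
```python
from h import *
p=shot('scene'); cv2.imwrite('pics/s26.png',cv2.resize(p['pixels'][60:220,320:500],None,fx=3.3,fy=3.3,interpolation=cv2.INTER_CUBIC))
go(493.2,386.2,78,1.80)
```

```text
t 40.7 at [497.2 373.3 205.2] rot [-3.141e+00  1.000e-03  1.800e+00] F [ 0.1 -1.1 -1.4] open 0.23
shift/30 now-axes [ 0.45 -0.03  4.24]  after turn [ 0.45 -0.03  4.24]  turn az/0.08 -0.0 j6 0.31
```

View pics/s26.png

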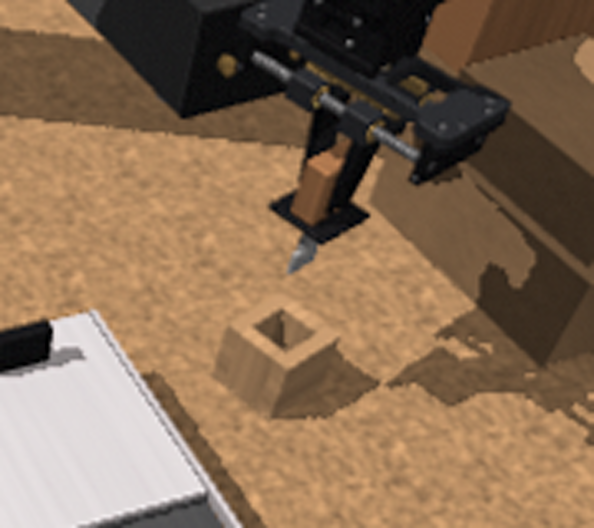

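>>> drive_tool:
  increments:
    - [[0.3,0,0],[0,0,0]]
    - [[0.15,-0.03,0.5],[0,0,0]]
    - [[0,0,0.8],[0,0,0]]
    - [[0,0,0.7],[0,0,0]]
    - [[0,0,0],[0,0,0]]

```text
t: 41.12
eef_pos: [492.3, 385.1, 141.9]
tcp_rot: [-3.136, 0.002, 1.798]
ft_force: [-0.3, -0.8, -1.0]
opening: 0.232
```

Run:
```python
from h import *
p=shot('scene'); cv2.imwrite('pics/s27.png',cv2.resize(p['pixels'][60:220,320:500],None,fx=3.3,fy=3.3,interpolation=cv2.INTER_CUBIC))
w=shot('wrist','w27.png')
go(493.2,386.2,78,1.80)
```

```text
t 41.2 at [493.6 386.2 145.6] rot [-3.141  0.     1.798] F [ 0.   0.4 -1. ] open 0.23
shift/30 now-axes [ 0.   -0.01  2.25]  after turn [ 0.   -0.01  2.25]  turn az/0.08 -0.02 j6 0.33
```

View pics/s27.png

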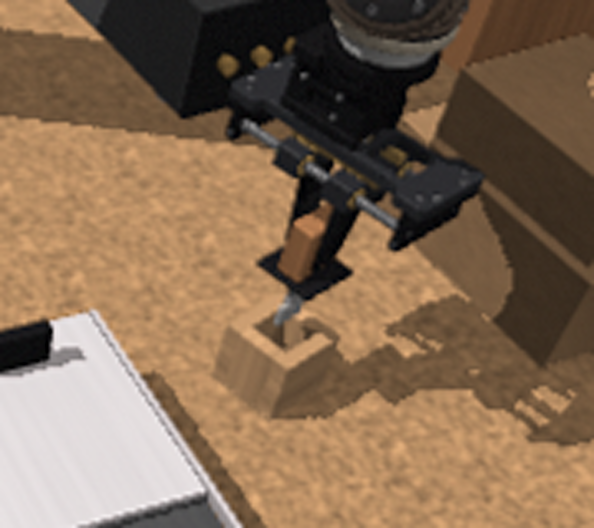

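View pics/w27.png

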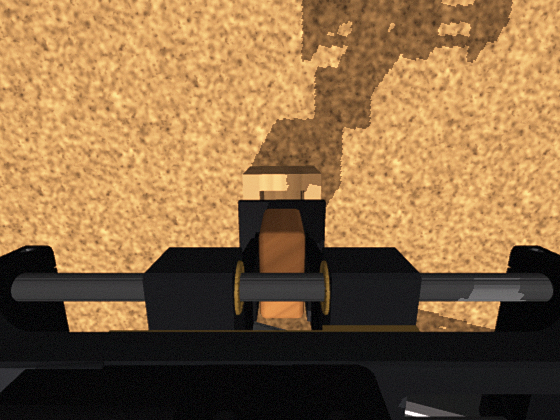

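Aligned over the mouth (holder and key share the column ~282 in the wrist view). Lower gently.

>>> drive_tool:
  increments:
    - [[0,0,0.4],[0,0,0]]
    - [[0,0,0.4],[0,0,0]]
    - [[0,0,0],[0,0,0]]

```text
t: 41.47
eef_pos: [492.6, 386.0, 119.7]
tcp_rot: [-3.139, 0.001, 1.799]
ft_force: [-0.5, -0.0, -1.3]
opening: 0.231
```

>>> drive_tool:
  increments:
    - [[0,0,0.4],[0,0,0]]
    - [[0,0,0.4],[0,0,0]]
    - [[0,0,0.3],[0,0,0]]
    - [[0,0,0],[0,0,0]]
    - [[0,0,0],[0,0,0]]

```text
t: 41.88
eef_pos: [493.0, 386.5, 87.8]
tcp_rot: [-3.14, 0.001, 1.799]
ft_force: [0.1, -0.2, -1.0]
opening: 0.232
```

Run:
```python
from h import *
go(493.2,386.2,77,1.80)
```

```text
t 41.9 at [493.  386.5  87.8] rot [-3.140e+00  1.000e-03  1.799e+00] F [ 0.1 -0.2 -1. ] open 0.23
shift/30 now-axes [-0.01  0.01  0.36]  after turn [-0.01  0.    0.36]  turn az/0.08 -0.01 j6 0.33
```

>>> drive_tool:
  increments:
    - [[0,0,0.2],[0,0,0]]
    - [[0,0,0.15],[0,0,0]]
    - [[0,0,0],[0,0,0]]
    - [[0,0,0],[0,0,0]]

```text
t: 42.22
eef_pos: [493.1, 386.6, 77.9]
tcp_rot: [-3.141, 0.0, 1.799]
ft_force: [0.6, 0.8, -0.8]
opening: 0.228
```

>>> drive_tool:
  increments:
    - [[0,0,0],[0,0,0]]
    - [[0,0,0],[0,0,0]]
    - [[0,0,0],[0,0,0]]
    - [[0,0,0],[0,0,0]]
    - [[0,0,0],[0,0,0]]
  jaw: 0.2

```text
t: 42.63
eef_pos: [493.2, 386.7, 78.2]
tcp_rot: [3.141, -0.0, 1.799]
ft_force: [-0.2, -0.4, 0.4]
opening: 0.528
```

>>> drive_tool:
  increments:
    - [[0,0,-0.5],[0,0,0]]
    - [[0,0,-1],[0,0,0]]
    - [[0,0,-1],[0,0,0]]
    - [[0,0,-1],[0,0,0]]
    - [[0,0,-1],[0,0,0]]

```text
t: 43.05
eef_pos: [493.0, 386.5, 214.6]
tcp_rot: [-3.142, 0.0, 1.799]
ft_force: [-0.0, 0.9, 0.1]
opening: 0.598
```

>>> drive_tool:
  increments:
    - [[-1,0,-0.5],[0,0,0]]
    - [[-1,0,0],[0,0,0]]
    - [[-1,0,0],[0,0,0]]
    - [[-1,0,0],[0,0,0]]
    - [[0,0,0],[0,0,0]]

```text
t: 43.47
eef_pos: [521.2, 265.9, 228.4]
tcp_rot: [3.141, 0.001, 1.796]
ft_force: [0.4, 0.7, 0.0]
opening: 0.598
```

Run:
```python
from h import *
go(493.2,386.2,77,1.80)
p=shot('scene','s28.png')
for t in('key','holder_top','module','reject','cover_grip','slot','can','foot','remote'): print(t,[(round(float(d['score']),2),np.round(d['point']).tolist()) for d in env.tip_of(t,p)])
q=shot('top','t28.png')
for t in('key','holder_top','reject','can','foot','remote'): print(t,[(round(float(d['score']),2),np.round(d['point']).tolist()) for d in env.tip_of(t,q)])
w=shot('wrist','w28.png')
print([(t,round(float(d['score']),2),np.round(d['point']).tolist()) for t in('key','holder_top') for d in env.tip_of(t,w)])
```

```text
t 43.5 at [521.2 265.9 228.4] rot [3.141e+00 1.000e-03 1.796e+00] F [0.4 0.7 0. ] open 0.60
shift/30 now-axes [ 4.12 -0.01  5.04]  after turn [4.12 0.   5.05]  turn az/0.08 -0.04 j6 0.13
key [(0.83, [497.0, 391.0, 6.0])]
holder_top [(0.96, [492.0, 386.0, 62.0])]
module [(0.78, [343.0, -7.0, 5.0]), (0.78, [274.0, -235.0, 2.0]), (0.64, [382.0, -192.0, -2.0]), (0.31, [510.0, -392.0, -1.0])]
reject [(0.89, [435.0, -390.0, -2.0]), (0.84, [585.0, -387.0, 4.0]), (0.59, [519.0, -374.0, 6.0])]
cover_grip [(0.98, [454.0, 153.0, 99.0])]
slot [(0.72, [624.0, 24.0, 82.0])]
can [(0.78, [761.0, -97.0, -2.0])]
foot [(0.67, [745.0, -232.0, 3.0])]
remote [(0.93, [725.0, -320.0, 3.0])]
key []
holder_top []
reject [(0.92, [519.0, -372.0, 2.0]), (0.91, [588.0, -384.0, 3.0]), (0.56, [433.0, -391.0, 4.0]), (0.2, [520.0, 149.0, 3.0])]
can [(0.58, [761.0, -106.0, -0.0])]
foot [(0.62, [751.0, -230.0, 0.0])]
remote [(0.71, [584.0, -384.0, 4.0]), (0.64, [724.0, -323.0, -1.0])]
[('key', 0.89, [495.0, 386.0, 10.0]), ('key', 0.68, [518.0, 143.0, 3.0])]
```

View pics/s28.png

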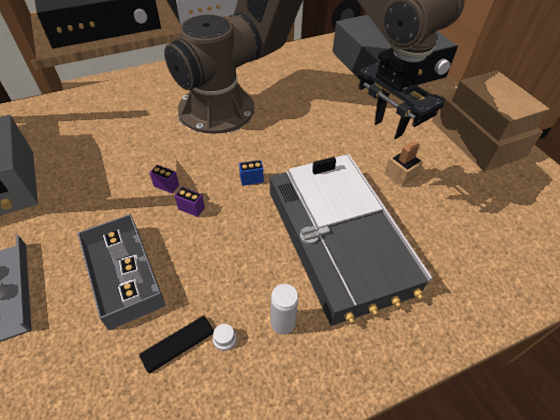

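View pics/w28.png

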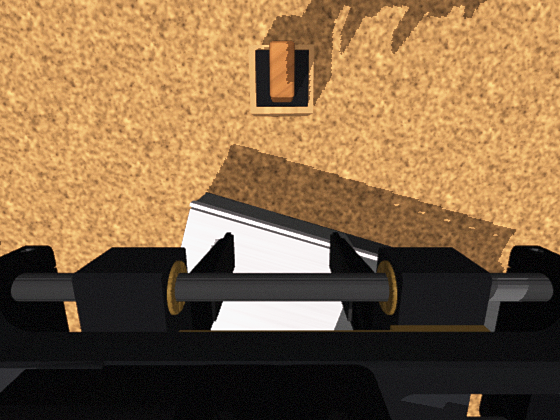

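View pics/t28.png

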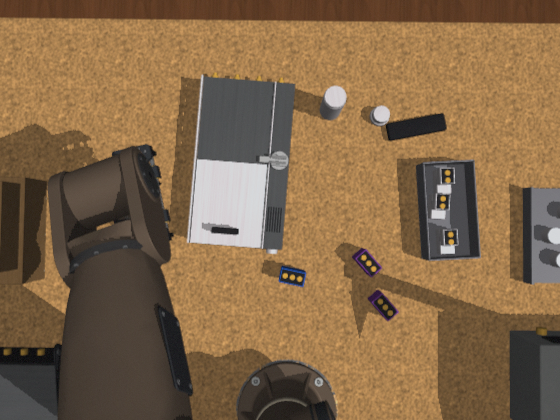

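Run:
```python
from h import *
print(env.state()['t'],np.abs(env.state()['qvel']).max(),env.job_done())
```

```text
the job is handed in; nothing more can be done
44.4667 0.0026194620175180715 None
```

The job is handed in at t ≈ 44.5 s. Two whole modules are in the bay and three rejects are in the bin. The cover is shut, the latch is turned to its stop with the key, and the key is back in its holder.

**Last checks**
- **Cover:** It met its stop with about 31 N. The networks then put its grip at about (454, 152) mm, the shut position.
- **Latch:** The moment about vertical rose from about 0.12 to 0.24 N m, and the tongue lay parallel to the cover's rear edge. After backing the key out, the tongue still stood across. I could not read the cam angle directly.
- **Key:** It is a quarter turn from its original facing, which the rules do not check. It was released at the same height I picked it up from, within about 1 mm. The last pictures show it upright with the flange on the holder. The networks put it up to about 7 mm from the holder's middle, against the 12 mm allowed.
- **Bystanders:** The can, foot and remote read within about 6 mm of where they started. That is close to the networks' own error.
- **Modules in the bay:** They were last seen there before the cover was shut, and they can't be seen now.

**What went wrong on the way**
- My first grasp of a reject lifted before the jaws had closed. I repeated it and it held.
- One reject moved about 27 mm inside the bin at some point, apparently the announced knock. All three still read inside the bin.

The blue and purple look-alikes were not touched.

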